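# Lock the air-cleaner cover with the blade key

## Robot

A 6-joint arm with a two-finger parallel gripper is mounted at the origin on the work surface. World frame = base frame: x ahead of the robot, y to its left, z up, the work surface at z = 0. Lengths are in m, angles in rad, forces in N, time in s.
With the tool pointing down it reaches from about 0.225 to 0.875 m from the base axis. Payload 3.4 kg.
Tool frame: the origin (TCP) lies midway between the tips of the shut fingers; the grasp point (between the pads) lies 19 mm behind it; x points along the fingers, z is the direction in which the jaws open and shut, and the axes are right-handed (so a half turn about x gives the same grasp; the last joint's range is limited). The gripper opens to 85 mm and grips with 20 to 120 N. Pads are 22 mm wide; open, the fingers measure 114 mm over their backs; the gripper's body (76 mm by 85 mm) begins 54 mm behind the grasp point. The pads swing forward as they close: fully open they stand 13 mm farther back than shut.
Start: joints at [1.099, 0.276, 1.505, -0, 1.361, -0.121], TCP at [0.198, 0.54, 0.231] pointing down, gripper open.
Joint ranges: [-2.89, 2.89], [-0.75, 2.08], [0.22, 2.7], [-1.18, 4.32], [0.11, 2.71], [-2.7, 2.7]. Speed limits (rad/s): [2.57, 2.57, 3.14, 3.14, 3.14, 3.14].

## Interface

Orientations are given as a unit quaternion [w, x, y, z].
In Python, from rig import manip, eyes gives the robot as it stands. The module is installed in compiled form; this text tells all that it offers.
- The arm moves only by the shell command python3 -m crank 'ROWS' [FORCE]. ROWS is JSON, a list of rows, each a list of 7 numbers: the shift along the tool's x, y, z in cm, then the turn, a rotation vector about the tool's x, y, z in degrees, then the finger opening in cm, from 0 to 8.54. A call has 1 to 5 rows; each row is the pose to reach, as a shift and turn from the pose commanded when the call began, along the tool's axes at that moment; what a row does not reach only later rows make up. A row lasts 1/8 s, in which the tool goes at most 62.5 mm and 10.7 degrees, less where a joint would pass 70% of its speed; a pose out of reach is approached as far as the arm can. A call with a gripper value outside its range is refused whole. The fingers move at their own pace and stop on an object; FORCE is the grip in N (left out, the last holds). Time passes only in rows, so rows that repeat a pose let the fingers close. It gives the time, the measured TCP pose, the force and the opening at its end, in the units of the state.
- manip.get_state(): the state, without advancing time (a new reading comes with each control period).
- eyes.get_image(name): name is "scene" or "top" or "wrist"; returns a dict with "color" (480x640x3 uint8, blue, green, red), "z_map" (480x640 float32, m along the optical axis (not along the pixel's ray), 0 where there is no reading), "vertical_fov" (degrees; the focal length in pixels is half the picture's height over the tangent of half this angle, whatever the lens; pixels are square), "cx", "cy" (the principal point, pixels), "dist" ([k1, k2, p1, p2, k3] as OpenCV has them; the pictures are not rectified), "eye" and "attitude" of the camera in the world. Camera axes: x right, y up, looking along -z (the intrinsics and any distortion apply to the point x, -y, -z); pixel columns grow to the right and rows downward; lengths in m; the calibration is good to about 2 mm. A picture is of the moment at which its call begins.
- manip.sign_off(): hands the job in, once; it reports no verdict.
The state is a dict: "clock": time; "qpos": joint angles; "qd": joint speeds; "effort": joint torques, N m; "position": TCP position; "ee_rot": TCP orientation; "contact_force": force on the tool from outside, world axes, zero at the start; "moment": the same for the moment, N m; "width": finger opening in m.
Only numpy, scipy, OpenCV 4.12 (cv2) and the standard library are available. Lean on these libraries where they do the work, as an engineer would, in place of code of your own. Each camera call takes 0.05 s, during which the arm holds its last target.

## Task

Push the hinged cover of the mower's air-cleaner housing fully shut, then take the wooden-handled blade key from its rest and, with its blade centred and fully down in the slot of the lock on the cover, turn the lock clockwise until it seats against its stop. Hang the key back upright in its rest by its collar, and leave the other engine parts where they are.

Things in the scene. Friction and masses are not known exactly. Their poses are not given: they have to be found in the camera images.
- housing: Grey open-topped air-cleaner housing, fixed to the counter; walls 150 x 150 mm (x, y), rim 60 mm high, on a base plate 166 x 166 mm; a short aluminium pipe 38 mm across sticks out 35 mm from its +y side, its axis 34 mm up. Origin: centre of the underside, on the counter; z up. The cover's hinge line runs along the housing's y at x = +75 mm, z = 60 mm.
- cover (a joint): Angle (rad) of the black cover plate, 150 mm (hinge to free edge) x 156 mm x 8 mm, hinged on the housing's +x edge; 0 = shut, lying level on the rim with its top 68 mm above the counter; positive = free edge (-x side) raised; can open to 1.2. The hinge is stiff: the cover stays where it is left, and moves with 1 to 3 N pressed down near the free edge. At the start it is part open.
- cover_press (a point): Clear point on the cover's top face to press on: 128 mm from the hinge line (22 mm from the free edge), midway along it; moves with the cover. Its z axis is the face's outward normal, its x axis points towards the hinge.
- lock (a joint): Angle (rad) of the slotted lock on the cover: 0 = fully unlocked (slot parallel to the hinge line), 1.571 = seated at a fixed stop (slot points at the hinge). Grows clockwise seen from above. It starts up to 0.3 from 0. It turns with about 0.06 N m of friction and stays where it is left.
- lock_slot (a point): Centre of the slot's floor in the lock, a round head 54 mm across and 16 mm high in the middle of the cover's top face (75 mm from the hinge line). The slot is straight, 7 mm wide, 12 mm deep and open at both ends (50 mm long); it runs along this point's y axis, and z is the lock's turning axis, pointing out of the cover. With the cover shut the floor is 72 mm above the counter and the head's top 84 mm.
- key: Blade key, 137 mm tall, about 0.22 kg, hanging upright, blade down. Origin: middle of the blade's tip edge; z up along the key to the handle. Steel blade 24 mm wide (along x) and 4 mm thick (along y; 2.5 mm in the last 6 mm) from z = 0 to 36 mm; shank 16 mm across to 60 mm; round steel collar 56 mm across from 60 to 67 mm; dark wooden handle, a flat-sided block 46 mm (x) by 26 mm (y), from 67 to 137 mm, to be gripped across its 26 mm.
- rest: Light wooden rest, fixed: base 100 x 130 mm, 12 mm thick, and two upright rails along y, 120 mm long and 22 mm thick, with a 34 mm gap between them, open at both ends. Origin: centre of the underside; z up.
- rest_mid (a point): Middle of the rest's gap, level with the rails' tops, 80 mm above the counter. The key hangs with its blade in the gap and its collar lying on both rails (blade tip 20 mm above the counter), anywhere along the middle 70 mm of the rails (this point's y axis); the gap is 34 mm wide along x, so the blade passes at any yaw.
- camshaft: Bystander: steel camshaft, 129 mm tall, standing on its white nylon gear (76 mm across). Origin: centre of the underside.
- crankshaft: Bystander: forged steel crankshaft, 170 mm long (along x), 66 mm wide, 74 mm high, lying on its counterweights. Origin: centre of the underside.
- piston: Bystander: aluminium piston, 65 mm across, 56 mm high, standing. Origin: centre of the underside.
- float: Bystander: flat round brass carburettor float, 60 mm across, 18 mm high, with a short hinge tab along x. Origin: centre of the underside.
Things that resemble listed ones, but are neither listed nor needed, are in the scene too. Leave any orange or yellow look-alike of the key alone.

How it is judged:
On the way, in this order (a step that is already met when the one before it is completed fails the run):
1. the cover is shut (value of joint cover below 0.04 rad), for 0.2 s.
2. the key's blade is in the slot of the not yet turned lock, the cover shut (z of key in the frame of lock_slot below 0.008 m and horizontal distance between key and lock_slot below 0.008 m and angle between the x axis of key and the y axis of lock_slot, either way round below 0.25 rad and value of joint cover below 0.04 rad and value of joint lock below 0.6 rad), for 0.1 s.
3. the lock is turned to its stop with the blade still in its slot, the cover shut (z of key in the frame of lock_slot below 0.008 m and horizontal distance between key and lock_slot below 0.008 m and angle between the x axis of key and the y axis of lock_slot, either way round below 0.25 rad and value of joint cover below 0.04 rad and value of joint lock above 1.47 rad), for 0.2 s.
At the end, for the whole second after the job is handed in: The cover is shut (within 0.04 rad), the lock is at its stop (above 1.45 rad), and the key hangs at rest and upright (within 0.1 rad) in the rest, its collar on both rails, within 12 mm of the gap's middle line and 55 mm of its middle along the rails (value of joint cover below 0.04 rad and value of joint lock above 1.45 rad and x of key in the frame of rest_mid between -0.012 and 0.012 m and y of key in the frame of rest_mid between -0.055 and 0.055 m and z of key in the frame of rest_mid between -0.064 and -0.054 m and angle between key's own z axis and vertical below 0.1 rad and linear speed of key below 0.02 m/s); the robot touches nothing.
It fails at once if the camshaft is moved more than 30 mm (distance of camshaft from where it was at the start of the episode above 0.03 m).
It fails at once if the crankshaft is moved more than 30 mm (distance of crankshaft from where it was at the start of the episode above 0.03 m).
It fails at once if the piston is moved more than 30 mm (distance of piston from where it was at the start of the episode above 0.03 m).
It fails at once if the float is moved more than 30 mm (distance of float from where it was at the start of the episode above 0.03 m).
It also fails if it takes over 69 s, if anything falls off the work surface, if the arm or the gripper's body presses on something with over 40 N, if the wrist force passes 120 N, or if a joint passes its speed limit or range.

## Working session

There is one attempt and no reset: what is moved stays moved. The work goes in short steps, Python scripts to look and compute and a shell command to move; the robot and the scene stay as the last step left them, time stands still between calls to the robot, and variables do not carry over. Pictures are saved under pics/ and viewed, and the job is handed in when it is done.

```bash
mkdir -p pics; cat > h.py <<'E'
import numpy as np, cv2
from scipy.spatial.transform import Rotation as R
from rig import manip, eyes
def K(im):
    f=240/np.tan(np.radians(im['vertical_fov'])/2)
    return np.array([[f,0,im['cx']],[0,f,im['cy']],[0,0,1.]])
def rot(a):
    a=np.array(a,float)
    if a.shape==(3,3): return a
    return R.from_quat([a[1],a[2],a[3],a[0]]).as_matrix()
def cloud(im):
    v,u=np.mgrid[0:480,0:640]
    p=cv2.undistortPoints(np.stack([u,v],-1).reshape(-1,1,2).astype(np.float64),K(im),np.array(im['dist'],float)).reshape(480,640,2)
    z=im['z_map'].astype(float)
    c=np.stack([p[...,0]*z,-p[...,1]*z,-z],-1)
    w=c@rot(im['attitude']).T+np.array(im['eye'])
    w[z==0]=np.nan
    return w
def proj(im,P):
    c=(np.array(P,float).reshape(-1,3)-np.array(im['eye']))@rot(im['attitude'])
    q=c*[1,-1,-1]
    return cv2.projectPoints(q.reshape(-1,1,3),np.zeros(3),np.zeros(3),K(im),np.array(im['dist'],float))[0].reshape(-1,2)
def q2r(q): return rot(q)
E
python3 - <<'E'
from h import *
for n in ['scene','top','wrist']:
    im=eyes.get_image(n); cv2.imwrite(f'pics/{n}0.png',im['color']); print(n,im['eye'],im['attitude'],im['vertical_fov'],im['dist'])
    np.savez(f'{n}0.npz',**{k:v for k,v in im.items()})
print(manip.get_state())
E
```

```text
scene [1.02144144 0.67154368 1.27685139] [0.27706371 0.08494412 0.27526202 0.91665207] 47.255154898313116 [-0.08254321  0.          0.          0.          0.        ]
top [0.36332679 0.02016771 1.33280116] [-0.69686491 -0.05470084  0.05359901  0.71310186] 43.99622419679504 [-0.15091363  0.          0.          0.          0.        ]
wrist [0.13223903 0.56384765 0.37304892] [ 0.8116861  -0.11438873 -0.07846191  0.56738401] 58.789639664348606 [0.01029923 0.         0.         0.         0.        ]
{'clock': 0.15, 'qpos': array([ 1.09897624e+00,  2.76461309e-01,  1.50583943e+00,  1.82072628e-05,
        1.36072541e+00, -1.21006436e-01]), 'qd': array([ 0.00115494, -0.00106645, -0.00332761,  0.00045256,  0.00060698,
       -0.00109358]), 'effort': array([ 2.96946666e-03, -4.17143512e+01, -2.46033078e+01, -1.90585379e-04,
        7.68419442e-03, -2.05507739e-06]), 'position': array([0.19742478, 0.53961866, 0.23063299]), 'ee_rot': array([ 0.57913242, -0.40530475,  0.58003319,  0.40483973]), 'contact_force': array([-0.1390729 , -0.29061817,  0.04083017]), 'moment': array([0.00296309, 0.03150962, 0.06640947]), 'width': 0.08579122223045102}
```

View pics/scene0.png

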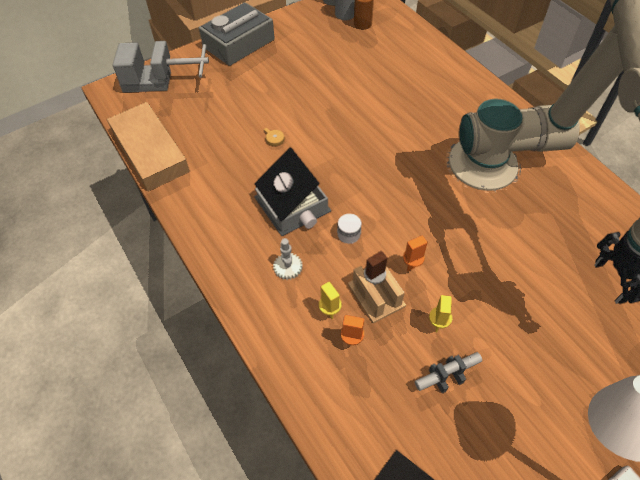

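View pics/top0.png

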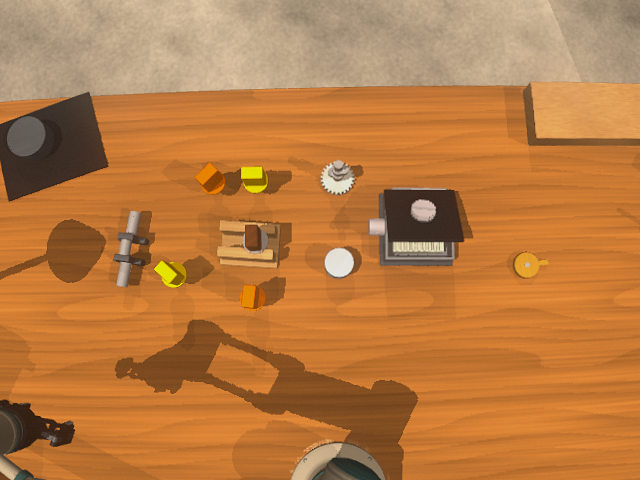

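View pics/wrist0.png

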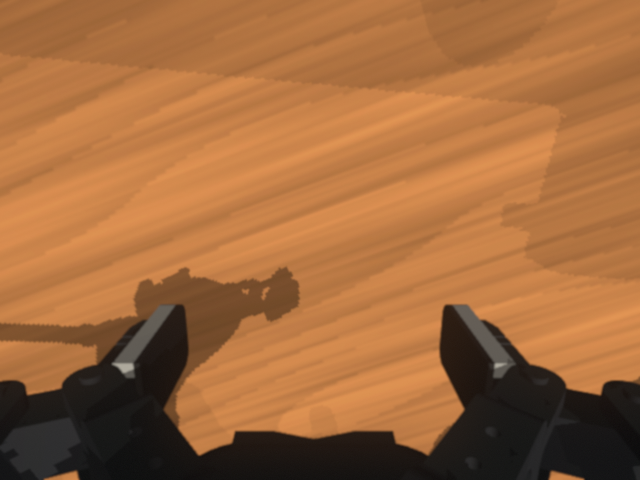

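Candidates for the key: the dark wooden handle in the rest at top (252,237). Look-alikes are orange at (210,179) and (252,297), and yellow at (254,179) and (170,272). I choose the dark one in the light wooden rest, and check it in a close crop while measuring.

```bash
python3 - <<'E'
from h import *
im=dict(np.load('top0.npz')); c=im['color']
a=cv2.resize(c[205:285,205:300],None,fx=4.2,fy=6,interpolation=cv2.INTER_CUBIC)
a=cv2.resize(c[205:285,205:305],(400,320),interpolation=cv2.INTER_CUBIC)
b=cv2.resize(c[175:275,355:475],(384,320),interpolation=cv2.INTER_CUBIC)
cv2.imwrite('pics/crop0.png',np.hstack([a,b]))
W=cloud(im)
np.save('W.npy',W)
def reg(u0,u1,v0,v1,zl,zh):
    P=W[v0:v1,u0:u1].reshape(-1,3); return P[(P[:,2]>zl)&(P[:,2]<zh)]
def rect(P,n):
    r=cv2.minAreaRect((P[:,:2]*1000).astype(np.float32)); print(n,len(P),np.round(r[0],1),np.round(r[1],1),round(r[2],1),'z',np.round(np.median(P[:,2])*1000,1))
rect(reg(205,300,205,285,.072,.084),'rails')
rect(reg(205,300,205,285,.148,.17),'handle')
rect(reg(205,300,205,285,.084,.09),'collar')
rect(reg(205,300,205,285,.006,.02),'base')
rect(reg(360,475,180,280,.004,.03),'housing base')
rect(reg(360,475,180,280,.05,.064),'rim')
P=reg(380,470,185,250,.07,.4); rect(P,'cover')
for n,u,v in [('cam',338,175),('pis',339,262),('float',526,265),('crank',129,250),('y1',254,179),('o1',210,179),('o2',252,297),('y2',170,272)]: print(n,np.round(W[v,u]*1000))
E
```

```text
rails 955 [549.1 186.3] [121.9  76.7] 85.0 z 79.3
handle 282 [546.3 165.3] [44.2 25.2] 0.4 z 156.3
collar 175 [547.9 182.5] [113.6  73.1] 84.5 z 86.3
base 817 [551.1 182. ] [176.8 213. ] 0.6 z 11.5
housing base 1166 [ 576.1 -194.8] [262.6 229.4] 88.4 z 7.9
rim 496 [ 579.2 -173.8] [182.6 157.4] 88.8 z 57.3
cover 3697 [ 590.7 -190.7] [156.2 128. ] 88.3 z 118.4
cam [682. -15.  95.]
pis [499. -13.  51.]
float [ 485. -436.   21.]
crank [534. 447.  63.]
y1 [669. 162. 130.]
o1 [671. 254. 130.]
o2 [423. 166. 136.]
y2 [477. 335. 136.]
```

View pics/crop0.png

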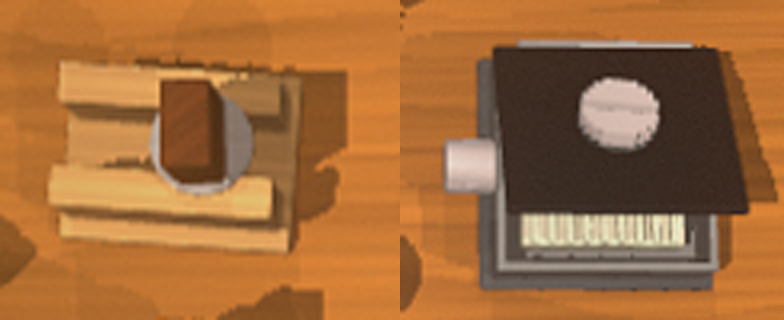

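The dark-brown handle at (252,237) stands on a grey collar in the light rest, so it is the key. The cover is part open, with its lock at (424,210). Next, more precise fits.

```bash
python3 - <<'E'
from h import *
im=dict(np.load('top0.npz')); c=im['color']; W=np.load('W.npy'); hsv=cv2.cvtColor(c,cv2.COLOR_BGR2HSV)
v,u=np.mgrid[0:480,0:640]
# cover plane: dark pixels
m=(u>375)&(u<475)&(v>180)&(v<250)&(c.max(2)<75)&(W[...,2]>.06)
m=cv2.erode(m.astype(np.uint8),np.ones((3,3)))>0
P=W[m]; 
for _ in range(3):
    ctr=P.mean(0); n=np.linalg.svd(P-ctr,full_matrices=False)[2][2]; n*=np.sign(n[2]); d=(P-ctr)@n; P=P[abs(d)<.004]
print('cover n',n,'tilt',np.arccos(n[2]),'dir',np.degrees(np.arctan2(n[1],n[0])),len(P),d.std())
h=np.array([n[0],n[1]]);h/=np.linalg.norm(h)
# lock head top
d=(W-ctr)@n
m=(u>405)&(u<445)&(v>195)&(v<228)&(d>.010)&(d<.022)
L=W[m]; print('lock',len(L),L.mean(0),'d',np.median((L-ctr)@n))
# top face of housing rim edges etc
def reg(u0,u1,v0,v1,zl,zh):
    P=W[v0:v1,u0:u1].reshape(-1,3); return P[(P[:,2]>zl)&(P[:,2]<zh)]
# rails: cells
P=reg(205,285,215,275,.077,.083)
for nm,Q in [('far',P[P[:,0]>.549]),('near',P[P[:,0]<.549])]:
    r=cv2.minAreaRect((Q[:,:2]*1000).astype(np.float32)); print(nm,len(Q),r)
for nm,Q in [('handle',reg(235,270,215,262,.150,.165)),('collar',reg(235,275,220,262,.084,.092))]:
    r=cv2.minAreaRect((Q[:,:2]*1000).astype(np.float32)); print(nm,len(Q),r,np.median(Q[:,2]))
Q=reg(235,275,220,262,.084,.090); print(np.round(Q.min(0)*1000),np.round(Q.max(0)*1000))
# rim near edge
P=reg(375,470,235,280,.055,.064); r=cv2.minAreaRect((P[:,:2]*1000).astype(np.float32)); print('rim',len(P),r)
S=dict(np.load('scene0.npz')); WS=cloud(S); np.save('WS.npy',WS)
c=S['color']
cv2.imwrite('pics/crop1.png',np.hstack([cv2.resize(c[240:330,330:430],(400,360),interpolation=cv2.INTER_CUBIC),cv2.resize(c[140:240,240:350],(396,360),interpolation=cv2.INTER_CUBIC)]))
E
```

```text
cover n [ 0.55367589 -0.01698733  0.83255897] tilt 0.587084941267981 dir -1.7573404872533 2755 0.0016950673968853815
lock 373 [ 0.59818561 -0.18923722  0.12113309] d 0.015420849378818192
far 325 ((572.5147094726562, 183.90707397460938), (120.201416015625, 31.347061157226562), 82.68096160888672)
near 402 ((531.5340576171875, 187.36529541015625), (120.93282318115234, 41.0364875793457), 84.78789520263672)
handle 279 ((546.0609130859375, 165.3271484375), (43.753684997558594, 25.207368850708008), 0.42082253098487854) 0.15632437656798137
collar 180 ((546.933837890625, 168.32859802246094), (83.48268127441406, 73.73458862304688), 85.87445831298828) 0.08661293205068199
[507. 129.  84.] [587. 208.  90.]
rim 216 ((524.9815673828125, -188.47630310058594), (151.464599609375, 50.59202194213867), 86.2630844116211)
```

View pics/crop1.png

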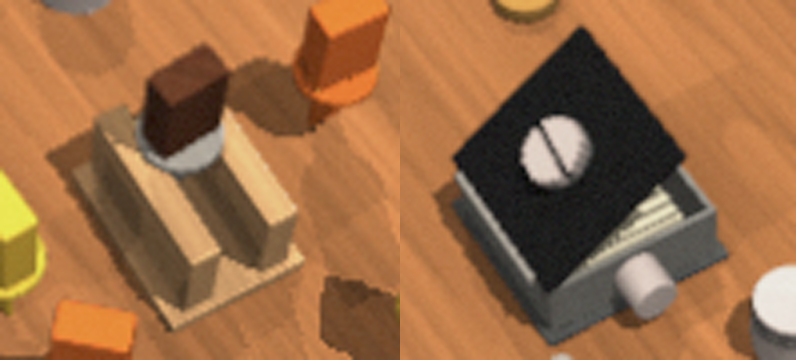

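```bash
cat >> h.py <<'E'
def st():
    s=manip.get_state(); M=rot(s['ee_rot']); p=np.array(s['position'])
    print('t',round(s['clock'],2),'p',np.round(p*1000,1),'F',np.round(s['contact_force'],1),'M',np.round(s['moment'],2),'w',round(s['width']*1000,1)); print('q',np.round(s['qpos'],3)); return p,M
def go(p,yawz=None):
    """relative move in tool axes (cm, deg) to get to world pos p (mm), with tool x down and tool z horizontal at yaw deg yawz"""
    p0,M=st(); 
    if yawz is not None:
        a=np.radians(yawz); z=np.array([np.cos(a),np.sin(a),0]); x=np.array([0,0,-1.]); T=np.stack([x,np.cross(z,x),z],1)
        rv=np.degrees(R.from_matrix(M.T@T).as_rotvec())
    else: rv=np.zeros(3)
    d=M.T@(np.array(p)/1000-p0)*100
    print('shift',np.round(d,2),'turn',np.round(rv,1),'yaw now',round(np.degrees(np.arctan2(M[1,2],M[0,2])),1))
E
python3 -c "
from h import *
for y in (90,-90): go([552,-188,240],y)
p,M=st();print(M.round(3))"
```

```text
t 0.15 p [197.4 539.6 230.6] F [-0.1 -0.3  0. ] M [0.   0.03 0.07] w 85.8
q [ 1.099  0.276  1.506  0.     1.361 -0.121]
shift [ -0.87 -58.3  -56.15] turn [-20.1  -0.1  -0. ] yaw now 69.9
t 0.15 p [197.4 539.6 230.6] F [-0.1 -0.3  0. ] M [0.   0.03 0.07] w 85.8
q [ 1.099  0.276  1.506  0.     1.361 -0.121]
shift [ -0.87 -58.3  -56.15] turn [ 1.599e+02 -0.000e+00  1.000e-01] yaw now 69.9
t 0.15 p [197.4 539.6 230.6] F [-0.1 -0.3  0. ] M [0.   0.03 0.07] w 85.8
q [ 1.099  0.276  1.506  0.     1.361 -0.121]
[[-0.001 -0.939  0.344]
 [-0.001  0.344  0.939]
 [-1.     0.    -0.001]]
```

```bash
python3 -m crank '[[0,-4.3,-4.15,-4,0,0,0],[0,-8.6,-8.3,-8,0,0,0],[0,-12.9,-12.5,-12,0,0,0],[0,-17.2,-16.6,-16,0,0,0],[0,-21.6,-20.8,-20,0,0,0]]' 60; python3 -c "
from h import *
go([552,-188,240],90)"
```

```text
clock: 0.78
position: [0.3294, 0.2687, 0.2313]
ee_rot: [-0.5, 0.5, -0.5, -0.5]
contact_force: [0.8, -0.4, 0.6]
width: 0.0005
t 0.78 p [329.4 268.7 231.3] F [ 0.8 -0.4  0.6] M [-0.05  0.    0.  ] w 0.5
q [ 0.52   0.047  1.793 -0.     1.301 -1.052]
shift [ -0.87 -22.2  -45.7 ] turn [0.1 0.  0. ] yaw now 90.1
```

```bash
python3 -m crank '[[0,-2.4,-5,0,0,0,0],[0,-4.8,-10,0,0,0,0],[0,-7.2,-15,0,0,0,0],[0,-9.6,-20,0,0,0,0],[0,-12,-25,0,0,0,0]]'; python3 -c "
from h import *
go([552,-188,240],90)"
```

```text
clock: 1.4
position: [0.4489, 0.0185, 0.2313]
ee_rot: [0.501, -0.499, 0.5, 0.499]
contact_force: [0.9, -0.3, -0.4]
width: -0.0002
t 1.4 p [448.9  18.5 231.3] F [ 0.9 -0.3 -0.4] M [ 0.03 -0.04  0.05] w -0.2
q [-0.114  0.085  1.751  0.     1.306 -1.683]
shift [ -0.88 -10.35 -20.63] turn [-0.1  0.   0. ] yaw now 89.9
```

```bash
python3 -m crank '[[0,-2.6,-5.2,0,0,0,0],[0,-5.2,-10.4,0,0,0,0],[0,-7.8,-15.6,0,0,0,0],[0,-10.4,-20.6,0,0,0,0],[0,-10.4,-20.6,0,0,0,0]]'; python3 - <<'E'
from h import *
go([552,-188,160],90)
im=eyes.get_image('wrist'); cv2.imwrite('pics/w1.png',im['color'])
E
```

```text
clock: 2.02
position: [0.5536, -0.1898, 0.23]
ee_rot: [0.501, -0.499, 0.502, 0.498]
contact_force: [-1.2, 0.7, -1.4]
width: 0.0002
t 2.02 p [ 553.6 -189.8  230. ] F [-1.2  0.7 -1.4] M [ 0.01 -0.01 -0.03] w 0.2
q [-4.490e-01  2.920e-01  1.485e+00 -1.000e-03  1.364e+00 -2.013e+00]
shift [7.   0.16 0.19] turn [-0.3 -0.1 -0. ] yaw now 89.7
```

View pics/w1.png

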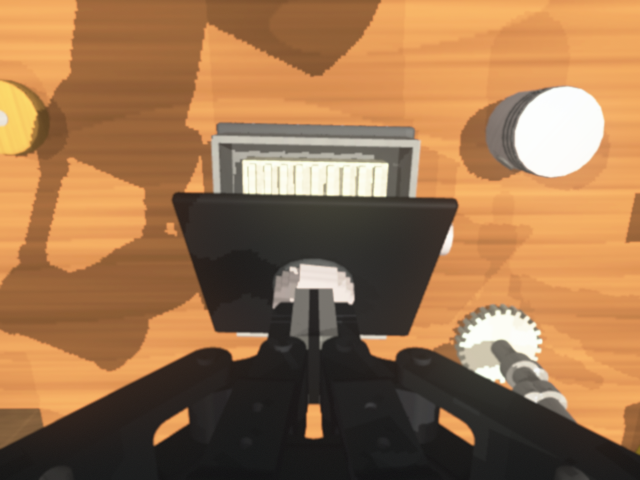

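The wrist view shows the shut fingers over the black cover's free-edge half at (312,300), with the piston at (560,130) and the camshaft at (500,340) well clear. Now I press down.

```bash
python3 -m crank '[[4,0.1,0.2,0,0,0,0],[7.5,0.1,0.2,0,0,0,0],[8.7,0.3,0.2,0,0,0,0],[9.7,0.7,0.2,0,0,0,0],[10.7,1.1,0.2,0,0,0,0]]'; python3 -c "
from h import *
go([525,-187,68],90)"
```

```text
clock: 2.7
position: [0.5417, -0.1839, 0.1252]
ee_rot: [0.501, -0.501, 0.5, 0.499]
contact_force: [-0.4, 0.1, 1.5]
width: 0.0001
t 2.7 p [ 541.7 -183.9  125.2] F [-0.4  0.1  1.5] M [ 0.02  0.06 -0.07] w 0.1
q [-0.449  0.348  1.676  0.     1.114 -2.019]
shift [ 5.72  1.69 -0.31] turn [-0.1 -0.1  0.1] yaw now 89.9
```

Contact force is 1.5 N and the cover is moving. I carry on along the arc.

```bash
python3 -m crank '[[1.1,0.5,-0.2,0,0,0,0],[2.2,0.9,-0.3,0,0,0,0],[3.3,1.3,-0.3,0,0,0,0],[4.4,1.6,-0.3,0,0,0,0],[5.2,1.7,-0.3,0,0,0,0]]'; python3 -c "
from h import *
go([525,-187,68],90)"
```

```text
clock: 3.32
position: [0.5237, -0.187, 0.0714]
ee_rot: [0.5, -0.499, 0.501, 0.5]
contact_force: [0.3, -1.2, 1.4]
width: 0.0001
t 3.33 p [ 523.7 -187.    71.4] F [ 0.3 -1.2  1.4] M [-0.04 -0.05  0.  ] w 0.1
q [-0.468  0.384  1.777 -0.     0.981 -2.037]
shift [ 0.34 -0.13  0.  ] turn [-0.1  0.  -0. ] yaw now 89.9
```

```bash
python3 -m crank '[[0.2,0,0,0,0,0,0],[0.4,0,0,0,0,0,0],[0.5,0,0,0,0,0,0],[0.6,0,0,0,0,0,0],[0.6,0,0,0,0,0,0]]'; python3 -c "
from h import *
go([525,-187,68],90)"
```

```text
clock: 3.95
position: [0.524, -0.1868, 0.0679]
ee_rot: [0.5, -0.5, 0.5, 0.5]
contact_force: [-3.8, 1.1, 10.3]
width: 0.0001
t 3.95 p [ 524.  -186.8   67.9] F [-3.8  1.1 10.3] M [0.18 0.63 0.01] w 0.1
q [-0.467  0.388  1.782 -0.     0.972 -2.037]
shift [-0.01 -0.1  -0.02] turn [-0.1 -0.   0. ] yaw now 89.9
```

```bash
python3 -m crank '[[-4,0,0,0,0,0,0],[-9,0,0,0,0,0,0],[-14,-3,0,0,0,0,4],[-17,-7,0,0,0,0,8.5],[-17,-7,0,0,0,0,8.5]]'; python3 - <<'E'
from h import *
st()
im=eyes.get_image('wrist'); cv2.imwrite('pics/w2.png',im['color']); np.savez('w2.npz',**im)
E
```

```text
clock: 4.58
position: [0.5982, -0.1877, 0.2392]
ee_rot: [-0.501, 0.503, -0.499, -0.497]
contact_force: [-0.6, 0.3, -0.3]
width: 0.0543
t 4.58 p [ 598.2 -187.7  239.2] F [-0.6  0.3 -0.3] M [0.   0.01 0.03] w 54.3
q [-4.150e-01  3.460e-01  1.382e+00  1.000e-03  1.406e+00 -1.986e+00]
```

View pics/w2.png

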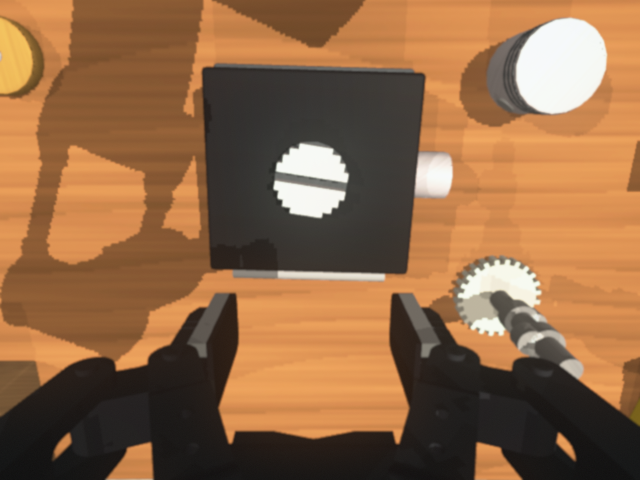

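The cover is shut, with the lock head at (311,180). Its slot runs from (275,176) to (348,185). Now I measure it.

```bash
cat > lk.py <<'E'
from h import *
def lock(im,c0):
    W=cloud(im); c=im['color']; g=c.min(2)
    v,u=np.mgrid[0:480,0:640]
    near=np.hypot(u-c0[0],v-c0[1])<60
    cov=near&(g<70)&(abs(W[...,2]-.068)<.006); print('cover z',np.median(W[cov][:,2]))
    P=W[cov];n=np.linalg.svd(P-P.mean(0),full_matrices=False)[2][2];print('n',n)
    head=near&(g>150)&(W[...,2]>.076)
    P=W[head]; print('head z',np.median(P[:,2]),len(P))
    # project rays onto z=.084 plane for bright px
    p=cv2.undistortPoints(np.stack([u,v],-1).reshape(-1,1,2).astype(float),K(im),np.array(im['dist'],float)).reshape(480,640,2)
    d=np.stack([p[...,0],-p[...,1],-np.ones((480,640))],-1)@rot(im['attitude']).T
    e=np.array(im['eye'])
    X=e+d*((.084-e[2])/d[...,2])[...,None]
    m=head.astype(np.uint8); ct=np.vstack([x for x in cv2.findContours(m,0,2)[0] if len(x)>15]); hull=cv2.convexHull(ct)
    Q=(np.array([X[y,x,:2] for x,y in hull[:,0]])*1000).astype(np.float32)
    (cx,cy),r=cv2.minEnclosingCircle(Q); print('enclosing',cx,cy,r)
    el=cv2.fitEllipse(Q); print('ellipse',el)
    # slot: dark within circle on z=.084
    R_=np.hypot(X[...,0]*1000-el[0][0],X[...,1]*1000-el[0][1])
    s=(R_<22)&(g<150); S=X[s][:,:2]*1000; mu=S.mean(0); uu,ss,vv=np.linalg.svd(S-mu,full_matrices=False); a=np.degrees(np.arctan2(vv[0][1],vv[0][0]))%180
    print('slot mid',mu,'angle',a,'n',len(S))
if __name__=='__main__':
    lock(dict(np.load('w2.npz')),(311,180))
E
python3 lk.py; python3 -c "
from h import *
go([547,165,240],90)"
```

```text
cover z 0.06787142215652747
n [-3.88821502e-04 -8.01316283e-04 -9.99999603e-01]
head z 0.083853082682703 3456
enclosing 574.9390258789062 -190.1659393310547 26.919721603393555
ellipse ((574.8978881835938, -190.29391479492188), (51.89891052246094, 52.97795867919922), 90.45988464355469)
slot mid [ 575.09950132 -190.46969061] angle 80.88022422329614 n 511
t 4.62 p [ 595.4 -187.1  237. ] F [ 0.3 -0.  -0.7] M [-0.02  0.02  0.05] w 61.5
q [-0.416  0.346  1.387  0.     1.406 -1.986]
shift [-0.33  4.87 35.2 ] turn [-0.  -0.   0.1] yaw now 90.0
```

```bash
python3 -m crank '[[0,0.8,5.9,0,0,0,6],[0,1.6,11.8,0,0,0,6],[0,2.4,17.7,0,0,0,6],[0,3.2,23.6,0,0,0,6],[0,4,29.5,0,0,0,6]]'; python3 -m crank '[[0,0.8,5,0,0,0,6],[0,0.8,5.3,0,0,0,6],[0,0.8,5.3,0,0,0,6]]'; python3 - <<'E'
from h import *
st()
im=eyes.get_image('wrist'); cv2.imwrite('pics/w3.png',im['color']); np.savez('w3.npz',**im)
E
```

```text
clock: 5.25
position: [0.5522, 0.1093, 0.2348]
ee_rot: [0.5, -0.499, 0.502, 0.5]
contact_force: [-0.4, -0.0, -0.5]
width: 0.0597
clock: 5.62
position: [0.5456, 0.1604, 0.2353]
ee_rot: [0.499, -0.5, 0.501, 0.5]
contact_force: [0.7, 0.6, 0.3]
width: 0.0597
t 5.62 p [545.6 160.4 235.3] F [0.7 0.6 0.3] M [ 0.01 -0.02  0.02] w 59.7
q [ 1.640e-01  2.660e-01  1.510e+00 -1.000e-03  1.369e+00 -1.405e+00]
```

View pics/w3.png

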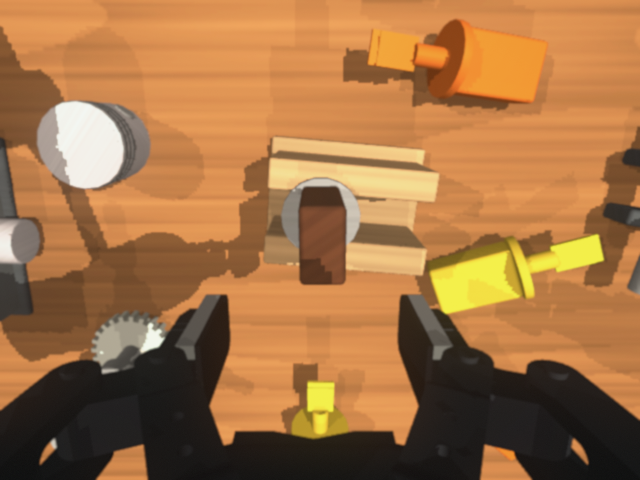

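The dark key handle's top is at about (322,245), with its collar on the rails at (320,215). The open fingers straddle its column.

```bash
python3 - <<'E'
from h import *
im=dict(np.load('w3.npz')); W=cloud(im)
v,u=np.mgrid[0:480,0:640]
def sel(z0,z1,u0,u1,v0,v1):
    return (W[...,2]>z0)&(W[...,2]<z1)&(u>=u0)&(u<u1)&(v>=v0)&(v<v1)
def rc(m,n):
    Q=(W[m][:,:2]*1000).astype(np.float32); r=cv2.minAreaRect(Q); print(n,len(Q),np.round(r[0],1),np.round(r[1],1),round(r[2],2),'z',np.median(W[m][:,2]))
rc(sel(.152,.162,290,355,180,290),'handle top')
rc(sel(.084,.091,270,370,170,260),'collar')
rc(sel(.076,.0835,260,445,150,215),'near rail')
rc(sel(.076,.0835,260,445,220,280),'far rail')
E
python3 -c "
from h import *
go([547,165,103],90)"
```

```text
handle top 3771 [545.1 164.8] [45.6 26.1] 0.04 z 0.1566923375160601
collar 1746 [542.2 164.9] [48.8 55.7] 2.06 z 0.08685122843927906
near rail 4617 [523.4 187.8] [120.3  28. ] 85.02 z 0.07978965932941129
far rail 3178 [576.1 182.8] [119.8  22.5] 84.7 z 0.07973340030801507
t 5.67 p [546.1 159.8 235.5] F [ 0.3 -0.5 -0.4] M [-0.07 -0.03 -0.01] w 60.0
q [ 1.630e-01  2.660e-01  1.509e+00 -1.000e-03  1.369e+00 -1.405e+00]
shift [13.25 -0.11  0.53] turn [-0.1 -0.1 -0.1] yaw now 89.9
```

```bash
python3 -m crank '[[4,0.1,0.5,0,0,0,6],[8,0.1,0.5,0,0,0,6],[11.5,0.1,0.5,0,0,0,6],[13.2,0.1,0.5,0,0,0,6],[13.2,0.1,0.5,0,0,0,6]]'; python3 -c "
from h import *
go([545,164.8,103],90)"
```

```text
clock: 6.3
position: [0.5447, 0.1641, 0.1026]
ee_rot: [0.5, -0.498, 0.502, 0.5]
contact_force: [0.4, 0.5, -0.2]
width: 0.06
t 6.3 p [544.7 164.1 102.6] F [ 0.4  0.5 -0.2] M [-0.   -0.05 -0.06] w 60.0
q [ 0.17   0.369  1.708 -0.     1.069 -1.396]
shift [-0.04 -0.03  0.07] turn [-0.2 -0.1 -0.2] yaw now 89.8
```

```bash
python3 -m crank '[[0,0,0.05,0,0,0,2],[0,0,0.05,0,0,0,2],[0,0,0.05,0,0,0,2],[0,0,0.05,0,0,0,2]]' 80; python3 -c "
from h import *
go([545,164.8,250],90)"
```

```text
clock: 6.8
position: [0.5468, 0.1664, 0.1056]
ee_rot: [0.501, -0.5, 0.5, 0.499]
contact_force: [0.4, -1.3, 6.1]
width: 0.025
t 6.8 p [546.8 166.4 105.6] F [ 0.4 -1.3  6.1] M [-0.27  0.   -0.04] w 25.0
q [ 1.740e-01  3.660e-01  1.704e+00 -1.000e-03  1.069e+00 -1.395e+00]
shift [-14.44   0.14  -0.16] turn [-0.1 -0.   0.2] yaw now 89.9
```

```bash
python3 -m crank '[[-3,0,0,0,0,0,2],[-7,0,0,0,0,0,2],[-11,0,0,0,0,0,2],[-13,0,0,0,0,0,2],[-13,0,0,0,0,0,2]]'; python3 - <<'E'
from h import *
go([575,-190,235],-9)
im=eyes.get_image('wrist'); cv2.imwrite('pics/w4.png',im['color']); np.savez('w4.npz',**im)
im=eyes.get_image('scene'); cv2.imwrite('pics/s4.png',im['color']); np.savez('s4.npz',**im)
E
```

```text
clock: 7.42
position: [0.5463, 0.167, 0.2354]
ee_rot: [0.501, -0.5, 0.499, 0.499]
contact_force: [0.7, -0.1, -3.6]
width: 0.0251
t 7.42 p [546.3 167.  235.4] F [ 0.7 -0.1 -3.6] M [-0.04  0.    0.02] w 25.1
q [ 0.175  0.266  1.508  0.     1.364 -1.395]
shift [ 2.00e-02 -2.92e+00 -3.57e+01] turn [98.9  0.2  0.1] yaw now 89.9
```

View pics/w4.png

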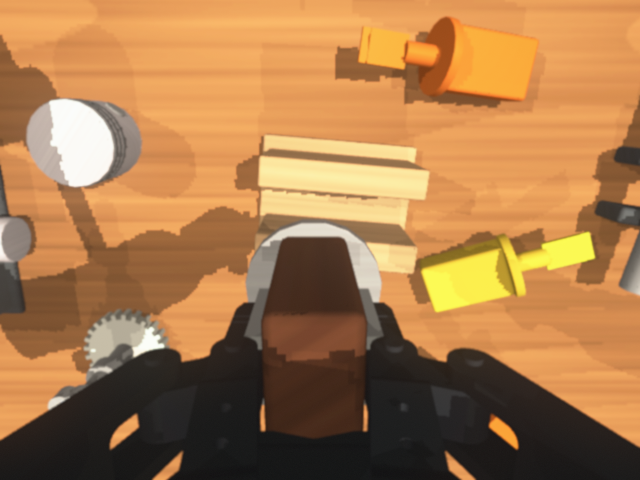

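View pics/s4.png

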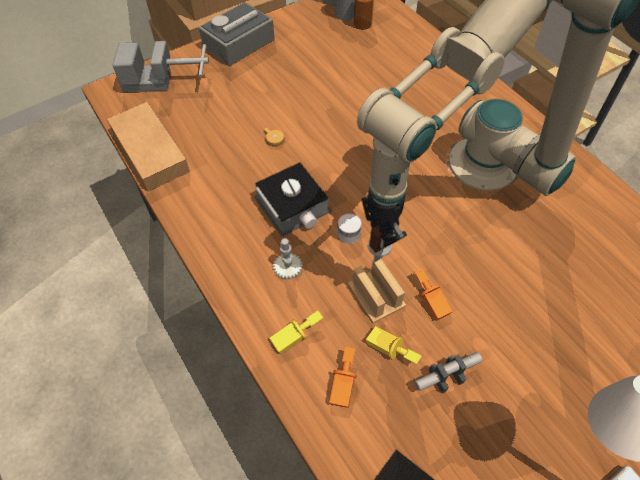

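The key is in the grip (collar at (315,270) in the wrist view) and clear of the rest. The scene view shows all the look-alikes lying down; they already lay so before I came to the key. Next I measure the key in the hand.

```bash
cat > kh.py <<'E'
from h import *
import sys
def keyhand(f):
    im=dict(np.load(f)); W=cloud(im); s=manip.get_state(); M=rot(s['ee_rot']); 
    c=im['color'].astype(int)
    v,u=np.mgrid[0:480,0:640]
    T=np.array(s['position'])
    X=(W-T)@M*1000  # tool frame mm
    # collar ring: grey, near x in tool ~ 15
    g=(c.max(2)-c.min(2)<25)&(c.max(2)>90)
    m=g&(abs(X[...,0]-16)<10)&(np.hypot(X[...,1],X[...,2])<40)&(v<330)
    P=X[m]; 
    for _ in range(4):
        ct=P.mean(0); n=np.linalg.svd(P-ct,full_matrices=False)[2][2]; n*=np.sign(n[0]); P=P[abs((P-ct)@n)<1.5]
    print('collar pts',len(P),'mean x',ct[0],'normal tool',np.round(n,4),'tilt deg about z',np.degrees(np.arctan2(n[1],n[0])),'about y',np.degrees(np.arctan2(n[2],n[0])))
    # outer edge circle
    Q=P[:,1:]; r=np.hypot(*(Q-[Q[:,0].mean(),0]).T)
    A=cv2.convexHull(Q.astype(np.float32)).reshape(-1,2); A=A[A[:,0]>A[:,0].min()+8]
    from scipy.optimize import least_squares
    o=least_squares(lambda p:np.hypot(A[:,0]-p[0],A[:,1]-p[1])-28,[0,0],loss='soft_l1'); print('collar centre tool y,z',o.x,'res',np.abs(o.fun).mean())
    # world level at collar centre
    cen=ct+0; x_at=ct[0]-(n[1]*(o.x[0]-ct[1])+n[2]*(o.x[1]-ct[2]))/n[0]
    print('collar top along tool x at centre',x_at,'-> blade tip at tool x',x_at+67)
    b=np.array([x_at,*o.x])+67*n; print('tip tool',b,'world',(T*1000+M@b).round(1))
keyhand(sys.argv[1])
E
python3 kh.py w4.npz
```

```text
collar pts 2830 mean x 16.334542832584678 normal tool [ 1.     -0.0076 -0.0036] tilt deg about z -0.43795115426373066 about y -0.20610625420199885
collar centre tool y,z [-0.5215793   0.37353989] res 0.36011528198119386
collar top along tool x at centre 16.243285843173837 -> blade tip at tool x 83.24328584317384
tip tool [83.24089513 -1.0336982   0.13253286] world [545.7 166.7 149.7]
```

```bash
python3 -m crank '[[0,-0.3,-3,9,0,0,2],[0,-0.7,-7,18,0,0,2],[0,-1,-11,27,0,0,2],[0,-1.3,-15,36,0,0,2],[0,-1.6,-19,45,0,0,2]]'; python3 -c "
from h import *
go([575,-190,235],-9)"
```

```text
clock: 8.15
position: [0.5604, -0.0244, 0.2321]
ee_rot: [0.653, -0.268, 0.655, 0.269]
contact_force: [-0.4, 0.5, -2.0]
width: 0.025
t 8.15 p [560.4 -24.4 232.1] F [-0.4  0.5 -2. ] M [-0.05 -0.02 -0.  ] w 25.0
q [-0.168  0.256  1.531  0.     1.359 -0.946]
shift [ -0.31 -12.81 -10.59] turn [53.6 -0.2 -0.1] yaw now 44.6
```

```bash
python3 -m crank '[[-0.1,-2.8,-2.2,10,0,0,2],[-0.2,-5.6,-4.6,20,0,0,2],[-0.3,-8.4,-7,30,0,0,2],[-0.3,-11,-9.2,40,0,0,2],[-0.3,-12.6,-10.5,50,0,0,2]]';python3 -m crank '[[0,0,0,3.5,0,0,2],[0,0,0,3.5,0,0,2]]'; python3 - <<'E'
from h import *
go([575,-190.3,190],-9.1)
im=eyes.get_image('wrist'); cv2.imwrite('pics/w5.png',im['color']); np.savez('w5.npz',**im)
E
python3 kh.py w5.npz
```

```text
clock: 8.78
position: [0.5751, -0.1881, 0.2348]
ee_rot: [0.705, 0.034, 0.708, -0.033]
contact_force: [0.7, 0.4, -2.6]
width: 0.0251
clock: 9.02
position: [0.5751, -0.1866, 0.2351]
ee_rot: [0.704, 0.054, 0.706, -0.052]
contact_force: [0.4, 0.3, -2.4]
width: 0.0252
t 9.03 p [ 575.1 -186.6  235.1] F [ 0.4  0.3 -2.4] M [ 0.02  0.   -0.04] w 25.2
q [-0.429  0.321  1.43   0.     1.395 -0.279]
shift [ 4.51 -0.37  0.06] turn [ 0.5 -0.2 -0.1] yaw now -8.6
collar pts 3297 mean x 19.16544610343827 normal tool [ 1.     -0.0044 -0.0044] tilt deg about z -0.2548427919539428 about y -0.2527452114635985
collar centre tool y,z [ 1.08722491 -0.14454904] res 0.14877021794621673
collar top along tool x at centre 19.107891411489106 -> blade tip at tool x 86.1078914114891
tip tool [86.10657681  0.78922312 -0.44009798] world [ 574.7 -185.5  149.4]
```

View pics/w5.png

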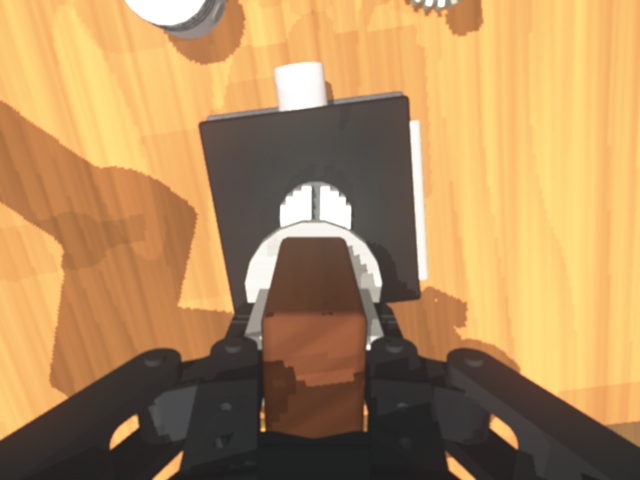

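The wrist view shows the slot at about (316,205), running straight up the image, so it lines up with the blade direction. The head's near edge is hidden by the collar. Next I check blade against slot within this same image.

```bash
python3 - <<'E'
from h import *
im=dict(np.load('w5.npz')); W=cloud(im); c=im['color'].astype(int)
v,u=np.mgrid[0:480,0:640]
p=cv2.undistortPoints(np.stack([u,v],-1).reshape(-1,1,2).astype(float),K(im),np.array(im['dist'],float)).reshape(480,640,2)
d=np.stack([p[...,0],-p[...,1],-np.ones((480,640))],-1)@rot(im['attitude']).T; e=np.array(im['eye'])
X=(e+d*((.084-e[2])/d[...,2])[...,None])[...,:2]*1000
near=(u>270)&(u<362)&(v>175)&(v<222)&(abs(W[...,2]-.084)<.006)&(c.min(2)>150)
S=(u>303)&(u<330)&(v>187)&(v<217)&(c.min(2)<150)&(W[...,2]<.095)
Q=X[S]; mu=Q.mean(0); dr=np.linalg.svd(Q-mu,full_matrices=False)[2][0]; dr*=np.sign(dr[1])
print('slot mid',mu,'ang',np.degrees(np.arctan2(dr[1],dr[0])),len(Q),'spread',np.abs((Q-mu)@[-dr[1],dr[0]]).max())
H=X[near]; hull=cv2.convexHull(H.astype(np.float32)).reshape(-1,2); A=hull[hull[:,1]>np.percentile(hull[:,1],15)]
from scipy.optimize import least_squares
o=least_squares(lambda q:np.hypot(A[:,0]-q[0],A[:,1]-q[1])-27,[575,-190],loss='soft_l1');print('head centre',o.x,np.abs(o.fun).mean())
n=np.array([-dr[1],dr[0]]); 
for nm,q in [('tip',[574.7,-185.5]),('head',o.x)]: print(nm,'lateral off slot line',(np.array(q)-mu)@n)
# handle edges direction: collar/handle top yaw via handle top face
m=(W[...,2]>.275)&(W[...,2]<.32)&(u>230)&(u<400)&(v>290)
Z=W[m]; print('handle z',np.median(Z[:,2])*1000); r=cv2.minAreaRect((Z[:,:2]*1000).astype(np.float32)); print(r)
E
```

```text
slot mid [ 576.88356522 -175.60061086] ang 78.70994894745454 152 spread 2.5873832923120075
head centre [ 575.56243541 -190.55834967] 0.5098927965180017
tip lateral off slot line 0.20324884411248198
head lateral off slot line -1.632800080866181
handle z 286.69069986743335
((576.7890625, -179.8001251220703), (36.06120681762695, 44.91836929321289), 79.65790557861328)
```

```bash
python3 -m crank '[[2,-0.46,0.1,0.5,0,0,2],[4.5,-0.46,0.1,0.5,0,0,2],[5.7,-0.46,0.1,0.5,0,0,2],[5.7,-0.46,0.1,0.5,0,0,2]]'; python3 - <<'E'
from h import *
for i in range(3): go([575.2,-190.4,157],-9.1); im=eyes.get_image('wrist')
cv2.imwrite('pics/w6.png',im['color']); np.savez('w6.npz',**im)
im=eyes.get_image('scene');cv2.imwrite('pics/s6.png',cv2.resize(im['color'][120:260,210:400],(760,560),interpolation=cv2.INTER_CUBIC))
E
python3 kh.py w6.npz
```

```text
clock: 9.57
position: [0.5757, -0.1909, 0.1791]
ee_rot: [0.704, 0.056, 0.706, -0.055]
contact_force: [0.8, 0.4, -2.2]
width: 0.0252
t 9.57 p [ 575.7 -190.9  179.1] F [ 0.8  0.4 -2.2] M [-0.   -0.03  0.01] w 25.2
q [-0.435  0.356  1.518  0.     1.27  -0.277]
shift [ 2.22  0.04 -0.05] turn [ 0.1 -0.1 -0. ] yaw now -9.0
t 9.62 p [ 576.4 -191.2  180.2] F [ 0.4  0.3 -2.6] M [-0.02  0.05  0.05] w 25.2
q [-0.435  0.356  1.516  0.     1.27  -0.277]
shift [ 2.32  0.06 -0.13] turn [ 0. -0. -0.] yaw now -9.1
t 9.68 p [ 576.9 -191.5  180.9] F [-0.3 -1.  -2.3] M [ 0.04 -0.04  0.03] w 25.2
q [-0.435  0.355  1.515  0.     1.27  -0.277]
shift [ 2.39  0.09 -0.18] turn [0.  0.1 0. ] yaw now -9.1
collar pts 3302 mean x 19.214792952629136 normal tool [ 1.     -0.0078 -0.0048] tilt deg about z -0.44589948689934505 about y -0.2734527132211676
collar centre tool y,z [ 1.43813265 -0.25850633] res 0.12971074849662212
collar top along tool x at centre 19.114643952708597 -> blade tip at tool x 86.1146439527086
tip tool [86.111852   0.9167221 -0.578263 ] world [ 576.8 -190.8   95.3]
```

View pics/s6.png

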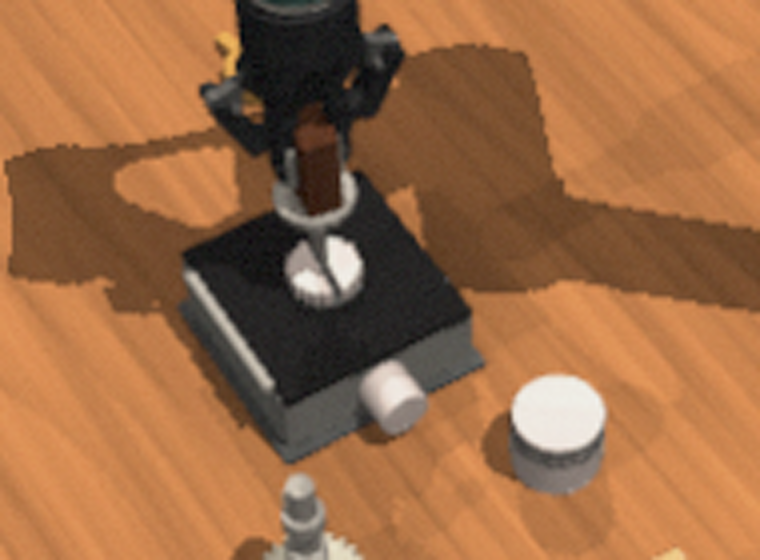

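View pics/w6.png

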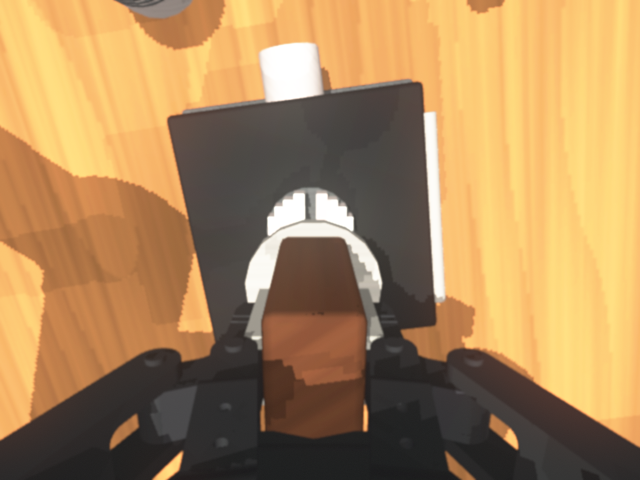

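```bash
cat > rel.py <<'E'
from h import *
import sys
from scipy.optimize import least_squares
im=dict(np.load(sys.argv[1])); u0,v0,v1,ve=map(int,sys.argv[2:6]); W=cloud(im); c=im['color'].astype(int)
v,u=np.mgrid[0:480,0:640]
A_=rot(im['attitude']); e=np.array(im['eye'])
p=cv2.undistortPoints(np.stack([u,v],-1).reshape(-1,1,2).astype(float),K(im),np.array(im['dist'],float)).reshape(480,640,2)
d=np.stack([p[...,0],-p[...,1],-np.ones((480,640))],-1)@A_.T
X=(e+d*((.084-e[2])/d[...,2])[...,None])[...,:2]*1000
near=(abs(u-u0)<52)&(v>v0-8)&(v<ve)&(abs(W[...,2]-.084)<.006)&(c.min(2)>150)
# slot by row: dark centroid between bright
rows=[]
for r in range(v0,v1):
    b=np.where(near[r])[0]
    if len(b)<10: continue
    k=np.arange(u0-14,u0+15); w=np.clip(200-c[r,k].min(1),0,None).astype(float)
    w[~((k>b.min())&(k<b.max()))]=0
    if w.sum()>0:
        uc=(w*k).sum()/w.sum(); i=int(uc); f=uc-i; rows.append(X[r,i]*(1-f)+X[r,i+1]*f)
Q=np.array(rows); mu=np.median(Q,0); dr=np.linalg.svd(Q-Q.mean(0),full_matrices=False)[2][0]; dr*=np.sign(dr[1])
print('slot mid',mu,'ang',np.degrees(np.arctan2(dr[1],dr[0])),len(Q))
H=X[near].astype(np.float32); hull=cv2.convexHull(H).reshape(-1,2); A=hull[hull[:,1]>hull[:,1].min()+6]
o=least_squares(lambda q:np.hypot(A[:,0]-q[0],A[:,1]-q[1])-27,[575,-190],loss='soft_l1');print('head centre',o.x.round(2),np.abs(o.fun).mean().round(2))
# collar centre in same image, world
g=(c.max(2)-c.min(2)<45)&(c.max(2)>90)&(v>ve-2)&(v<330)&(abs(u-314)<75)&(W[...,2]>.13)
P=W[g]*1000; zt=np.median(P[:,2]); P=P[abs(P[:,2]-zt)<4]
hull=cv2.convexHull(P[:,:2].astype(np.float32)).reshape(-1,2); A=hull[hull[:,1]>hull[:,1].max()-22]
k=least_squares(lambda q:np.hypot(A[:,0]-q[0],A[:,1]-q[1])-28,hull.mean(0),loss='soft_l1');print('collar centre',k.x.round(2),np.abs(k.fun).mean().round(2),'z',zt)
s=np.radians(80.9); n=np.array([-np.sin(s),np.cos(s)]); t=-n[::-1]*[-1,1]
dd=k.x-o.x; print('collar-head',dd,'lateral vs slot dir80.9',dd@n,' collar vs slot pts lateral',(k.x-mu)@n)
E
python3 rel.py w6.npz 311 197 217 221; python3 rel.py w5.npz 316 190 216 221
```

```text
slot mid [ 577.56388884 -172.80561525] ang 81.27387632796089 20
head centre [ 575.43 -190.43] 0.3
collar centre [ 577.12 -190.23] 0.12 z 164.00555996773846
collar-head [1.69202809 0.2026357 ] lateral vs slot dir80.9 -1.6386834264346493  collar vs slot pts lateral -2.314821473161355
slot mid [ 576.97570826 -176.73772178] ang 80.7837345974328 26
head centre [ 575.6 -190.6] 0.64
collar centre [ 575.35 -185.26] 0.15 z 217.6942737443051
collar-head [-0.25440641  5.33516054] lateral vs slot dir80.9 1.0950030862721964  collar vs slot pts lateral 0.2578517342360833
```

```bash
python3 -m crank '[[0,0,-0.16,0,0,0,2],[0.5,0,-0.16,0,0,0,2],[0.9,0,-0.16,0,0,0,2],[0.9,0,-0.16,0,0,0,2]]'; python3 - <<'E'
from h import *
for i in range(2): st(); im=eyes.get_image('wrist')
cv2.imwrite('pics/w7.png',im['color']); np.savez('w7.npz',**im)
E
python3 rel.py w7.npz 311 200 218 221
```

```text
clock: 10.28
position: [0.5744, -0.1911, 0.1706]
ee_rot: [0.704, 0.056, 0.705, -0.056]
contact_force: [-0.7, -0.4, -2.7]
width: 0.025
t 10.28 p [ 574.4 -191.1  170.6] F [-0.7 -0.4 -2.7] M [-0.05 -0.01 -0.04] w 25.0
q [-0.436  0.36   1.534  0.     1.249 -0.277]
t 10.32 p [ 574.6 -191.2  170.9] F [ 0.9  0.3 -2.5] M [0.03 0.01 0.06] w 24.5
q [-0.436  0.36   1.534  0.     1.249 -0.277]
slot mid [ 577.90816395 -171.82844684] ang 80.60279051601759 18
head centre [ 575.25 -190.24] 0.26
collar centre [ 574.83 -189.85] 0.11 z 153.5451908871367
collar-head [-0.42393232  0.39487559] lateral vs slot dir80.9 0.481049390601092  collar vs slot pts lateral 0.19278662788522957
```

View pics/w7.png

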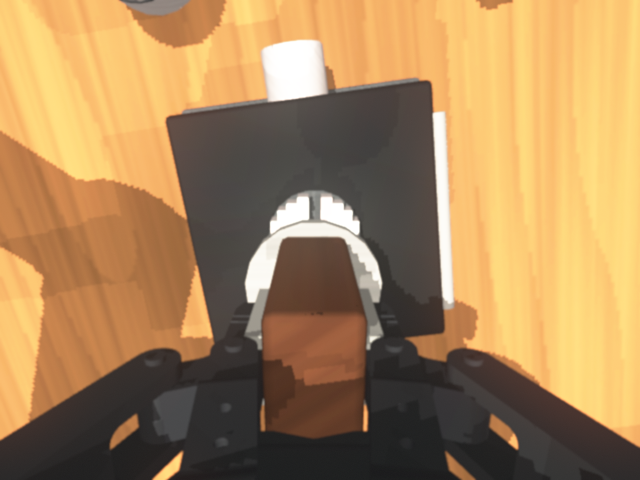

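Now the slot at (315,207) lies on the key's axis (column 314), with a lateral error under 0.5 mm and the tip at about 86 mm. I lower into the slot.

```bash
python3 -m crank '[[0.4,0,0,0,0,0,2],[0.8,0,0,0,0,0,2],[1.1,0,0,0,0,0,2],[1.3,0,0,0,0,0,2],[1.3,0,0,0,0,0,2]]'; python3 -c "
from h import *
st()"
```

```text
clock: 11.0
position: [0.5746, -0.1912, 0.158]
ee_rot: [0.705, 0.056, 0.705, -0.056]
contact_force: [-0.8, -0.6, -2.3]
width: 0.025
t 11.0 p [ 574.6 -191.2  158. ] F [-0.8 -0.6 -2.3] M [-0.02  0.   -0.  ] w 25.0
q [-0.436  0.369  1.553  0.     1.22  -0.277]
```

```bash
python3 -m crank '[[0.1,0,0,0,0,0,2],[0.2,0,0,0,0,0,2],[0.2,0,0,0,0,0,2]]'; python3 - <<'E'
from h import *
st(); im=eyes.get_image('wrist'); np.savez('w8.npz',**im); cv2.imwrite('pics/w8.png',im['color'])
W=cloud(im)
E
python3 rel.py w8.npz 315 203 219 221
```

```text
clock: 11.38
position: [0.575, -0.1914, 0.1574]
ee_rot: [0.705, 0.056, 0.704, -0.056]
contact_force: [-1.3, 1.2, 4.2]
width: 0.0248
t 11.38 p [ 575.  -191.4  157.4] F [-1.3  1.2  4.2] M [0.17 0.4  0.01] w 24.8
q [-0.436  0.369  1.554  0.     1.217 -0.277]
slot mid [ 578.10603625 -170.09749537] ang 81.40333838987048 16
head centre [ 575.8  -190.32] 0.47
collar centre [ 575.08 -189.95] 0.14 z 139.77898445517624
collar-head [-0.72232808  0.36903318] lateral vs slot dir80.9 0.7716022919478981  collar vs slot pts lateral -0.15197858927224217
```

The collar top is at 139.8 mm (139 expected), so the blade is fully down. Now I turn clockwise.

```bash
python3 -m crank '[[0,0,0,9,0,0,2],[0,0,0,18,0,0,2],[0,0,0,27,0,0,2],[0,0,0,36,0,0,2],[0,0,0,45,0,0,2]]' 100; python3 -c "
from h import *
go([575,-190.4,157],-91.8)"
```

```text
clock: 12.05
position: [0.5746, -0.1912, 0.1575]
ee_rot: [0.629, 0.323, 0.629, -0.323]
contact_force: [-2.2, -0.1, 6.5]
width: 0.025
t 12.05 p [ 574.6 -191.2  157.5] F [-2.2 -0.1  6.5] M [0.19 0.59 0.03] w 25.0
q [-0.436  0.369  1.555 -0.     1.218  0.513]
shift [ 0.05  0.08 -0.05] turn [37.4  0.  -0. ] yaw now -54.4
```

```bash
python3 -m crank '[[0,0,0,9,0,0,2],[0,0,0,18,0,0,2],[0,0,0,27,0,0,2],[0,0,0,36,0,0,2],[0,0,0,38,0,0,2]]'; python3 - <<'E'
from h import *
go([575,-190.4,157],-91.8)
im=eyes.get_image('wrist'); np.savez('w9.npz',**im); cv2.imwrite('pics/w9.png',im['color'])
E
```

```text
clock: 12.68
position: [0.5743, -0.1908, 0.1574]
ee_rot: [0.49, 0.51, 0.491, -0.509]
contact_force: [-2.6, 1.5, 7.0]
width: 0.0249
t 12.68 p [ 574.3 -190.8  157.4] F [-2.6  1.5  7. ] M [0.44 0.66 0.06] w 24.9
q [-4.360e-01  3.690e-01  1.555e+00  1.000e-03  1.218e+00  1.173e+00]
shift [ 0.04  0.07 -0.04] turn [-0.4 -0.   0. ] yaw now -92.2
```

View pics/w9.png

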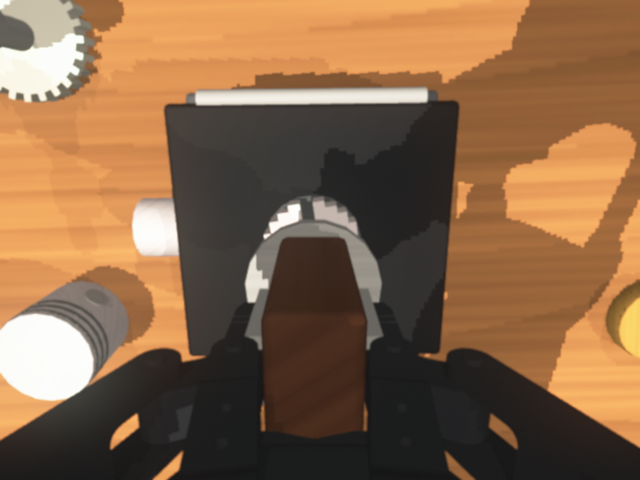

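The slot's far end at (307,208) still lags left of the axis (column 314), from play in the slot. I turn on until the torque shows the stop.

```bash
python3 -m crank '[[0,0,0,3,0,0,2],[0,0,0,6,0,0,2],[0,0,0,7,0,0,2],[0,0,0,7,0,0,2]]'; python3 - <<'E'
from h import *
for i in range(3):
  go([575,-190.4,157],-91.8)
  im=eyes.get_image('wrist'); 
np.savez('w10.npz',**im); cv2.imwrite('pics/w10.png',cv2.resize(im['color'][170:250,240:390],(750,400),interpolation=cv2.INTER_CUBIC))
E
```

```text
clock: 13.22
position: [0.5743, -0.1907, 0.1574]
ee_rot: [0.459, 0.538, 0.459, -0.538]
contact_force: [-2.1, 1.8, 8.3]
width: 0.0248
t 13.22 p [ 574.3 -190.7  157.4] F [-2.1  1.8  8.3] M [0.42 0.61 0.01] w 24.8
q [-4.360e-01  3.690e-01  1.555e+00  1.000e-03  1.219e+00  1.293e+00]
shift [ 0.04  0.06 -0.04] turn [-7.3 -0.   0. ] yaw now -99.1
t 13.28 p [ 574.3 -190.7  157.4] F [-2.9  1.8  6.1] M [0.41 0.65 0.06] w 25.3
q [-4.360e-01  3.690e-01  1.555e+00  1.000e-03  1.219e+00  1.293e+00]
shift [ 0.04  0.07 -0.04] turn [-7.3 -0.   0. ] yaw now -99.1
t 13.32 p [ 574.3 -190.7  157.4] F [-2.   1.7  7.7] M [0.45 0.71 0.03] w 25.0
q [-4.360e-01  3.690e-01  1.555e+00  1.000e-03  1.219e+00  1.293e+00]
shift [ 0.04  0.06 -0.04] turn [-7.3 -0.   0. ] yaw now -99.1
```

View pics/w10.png

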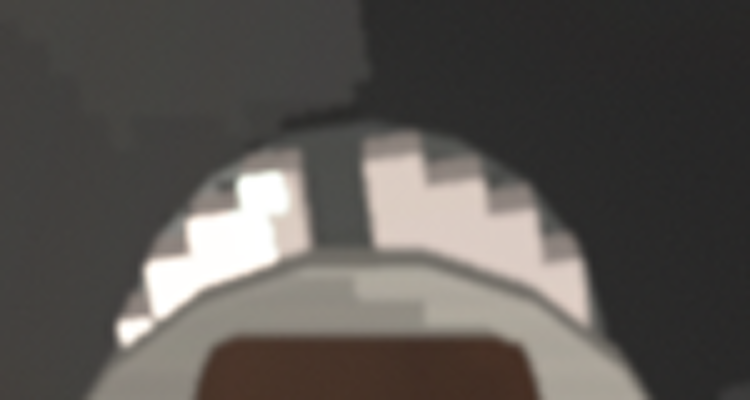

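```bash
python3 -m crank '[[0,0,0,1.5,0,0,2],[0,0,0,3,0,0,2],[0,0,0,3,0,0,2]]'; cat > sl.py <<'E'
from h import *
import sys
def slot(im,u0,va,vb,hw=14):
    c=im['color'].astype(int); Q=[]
    v,u=np.mgrid[0:480,0:640]; p=cv2.undistortPoints(np.stack([u,v],-1).reshape(-1,1,2).astype(float),K(im),np.array(im['dist'],float)).reshape(480,640,2)
    d=np.stack([p[...,0],-p[...,1],-np.ones((480,640))],-1)@rot(im['attitude']).T; e=np.array(im['eye']); X=(e+d*((.084-e[2])/d[...,2])[...,None])[...,:2]*1000
    for r in range(va,vb):
        k=np.arange(u0-hw,u0+hw+1); g=c[r,k].min(1)
        dk=np.where(g<130)[0]
        # largest central run
        if len(dk)<3: continue
        runs=np.split(dk,np.where(np.diff(dk)>1)[0]+1); run=min(runs,key=lambda a:abs(a.mean()-hw) if len(a)>3 else 99)
        uc=k[0]+run.mean(); i=int(uc); f=uc-i; Q.append(X[r,i]*(1-f)+X[r,i+1]*f)
    Q=np.array(Q); dr=np.linalg.svd(Q-Q.mean(0),full_matrices=False)[2][0]
    print('slot ang',(np.degrees(np.arctan2(dr[1],dr[0]))+90)%180-90,'mid',Q.mean(0),len(Q))
E
python3 - <<'E'
from sl import *
for f in ['w9','w10']: slot(dict(np.load(f+'.npz')),307,203,218)
for i in range(2):
  go([575,-190.4,157],-91.8)
  im=eyes.get_image('wrist'); slot(im,307,203,218)
np.savez('w11.npz',**im); cv2.imwrite('pics/w11.png',cv2.resize(im['color'][170:250,240:390],(750,400),interpolation=cv2.INTER_CUBIC))
E
```

```text
clock: 13.75
position: [0.5743, -0.1906, 0.1574]
ee_rot: [0.444, 0.55, 0.445, -0.55]
contact_force: [-2.6, 1.4, 6.9]
width: 0.025
slot ang 5.136991756680857 mid [ 596.38773743 -188.17101961] 15
slot ang -0.5026955819881778 mid [ 596.52685837 -190.66421943] 15
t 13.75 p [ 574.3 -190.6  157.4] F [-2.6  1.4  6.9] M [0.49 0.66 0.24] w 25.0
q [-4.360e-01  3.690e-01  1.555e+00  1.000e-03  1.219e+00  1.345e+00]
shift [ 0.04  0.06 -0.03] turn [-10.3  -0.1   0. ] yaw now -102.1
slot ang -1.4642516413194926 mid [ 596.65634949 -191.06135783] 15
t 13.8 p [ 574.3 -190.5  157.5] F [-2.9  2.   7.4] M [0.5  0.69 0.24] w 25.0
q [-4.360e-01  3.690e-01  1.555e+00  1.000e-03  1.219e+00  1.345e+00]
shift [ 0.05  0.06 -0.03] turn [-10.3  -0.1   0. ] yaw now -102.1
slot ang -1.4575304531165898 mid [ 596.65662057 -191.05871635] 15
```

View pics/w11.png

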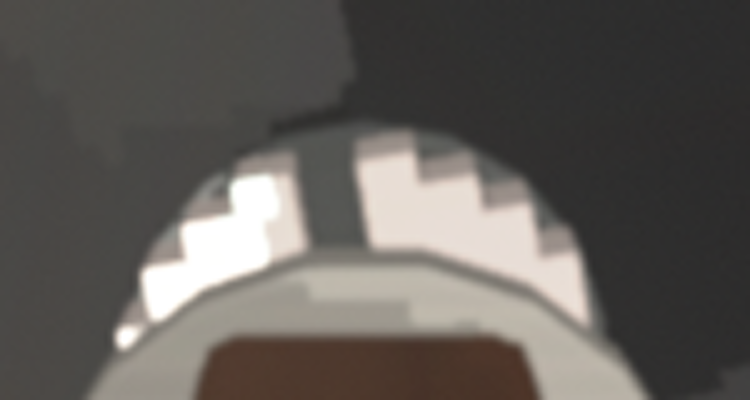

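The torque jumped to 0.24 N m and the slot sits at −1.5°, against the housing's yaw of −1.8°, so the lock is at its stop. I ease the key back within the slot's play, hold, then lift.

```bash
python3 -m crank '[[0,0,0,-2,0,0,2],[0,0,0,-4,0,0,2],[0,0,0,-4,0,0,2],[0,0,0,-7,0,0,2],[0,0,0,-9,0,0,2]]'; python3 - <<'E'
from sl import *
st(); im=eyes.get_image('wrist'); slot(im,312,203,218); cv2.imwrite('pics/w12.png',cv2.resize(im['color'][170:250,240:390],(750,400),interpolation=cv2.INTER_CUBIC))
np.savez('w12.npz',**im)
E
```

```text
clock: 14.48
position: [0.5752, -0.1913, 0.1575]
ee_rot: [0.487, 0.513, 0.486, -0.513]
contact_force: [-1.3, 0.7, 5.7]
width: 0.0248
t 14.47 p [ 575.2 -191.3  157.5] F [-1.3  0.7  5.7] M [ 0.18  0.28 -0.03] w 24.8
q [-0.436  0.369  1.554  0.     1.216  1.188]
slot ang -2.732587328980003 mid [ 597.36418154 -191.01412614] 15
```

View pics/w12.png

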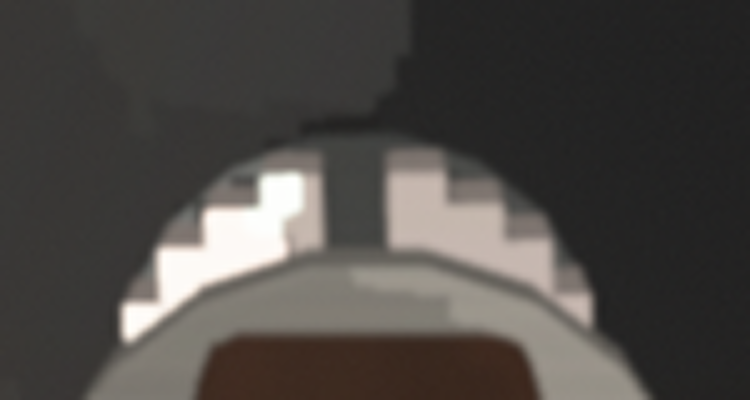

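The slot at (311,208) is now parallel to the key and still at the stop. I lift out straight.

```bash
python3 -m crank '[[-0.6,0,0,0,0,0,2],[-1.5,0,0,0,0,0,2],[-3.5,0,0,0,0,0,2],[-6,0,0,0,0,0,2],[-8,0,0,0,0,0,2]]'; python3 - <<'E'
from sl import *
go([546.4,165,237],-91)
im=eyes.get_image('wrist'); np.savez('w13.npz',**im); cv2.imwrite('pics/w13.png',im['color'])
E
python3 kh.py w13.npz
```

```text
clock: 15.15
position: [0.575, -0.1914, 0.2373]
ee_rot: [0.486, 0.513, 0.486, -0.513]
contact_force: [0.1, -0.2, -3.5]
width: 0.0248
t 15.15 p [ 575.  -191.4  237.3] F [ 0.1 -0.2 -3.5] M [0.07 0.07 0.  ] w 24.8
q [-0.436  0.319  1.427  0.     1.395  1.189]
shift [ 3.000e-02 -4.790e+00 -3.543e+01] turn [-2.1  0.  -0. ] yaw now -93.1
collar pts 3386 mean x 21.753407631897343 normal tool [ 1.     -0.0041 -0.0045] tilt deg about z -0.2350910757433938 about y -0.2603279709365391
collar centre tool y,z [-0.04936755 -0.7779424 ] res 0.1810312020235245
collar top along tool x at centre 21.699526834644463 -> blade tip at tool x 88.69952683464446
tip tool [88.69827129 -0.32427253 -1.08235866] world [ 576.6 -191.1  151.6]
```

View pics/w13.png

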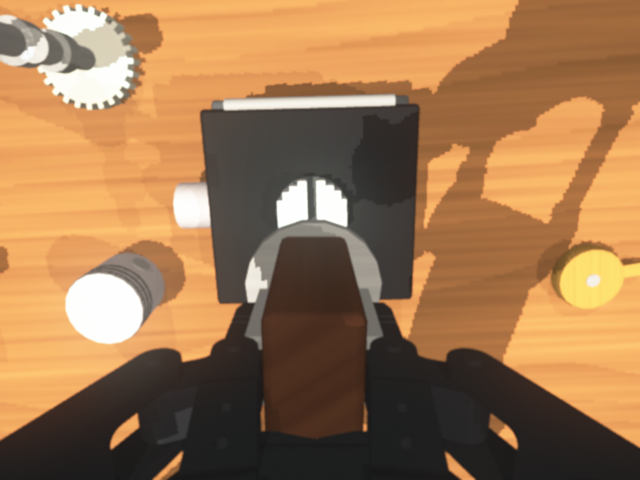

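The lock slot at (312,205) points at the hinge and the cover is shut. Now I carry the key back to the rest.

```bash
python3 -m crank '[[0,-0.6,-4,0,0,0,2],[0,-1.2,-9,0,0,0,2],[0,-1.9,-14.5,0,0,0,2],[0,-2.7,-20,0,0,0,2],[0,-3.4,-26,2,0,0,2]]'; python3 -m crank '[[0,-0.7,-5,0,0,0,2],[0,-1.2,-8.8,0,0,0,2],[0,-1.3,-9.9,0,0,0,2],[0,-1.3,-9.9,0,0,0,2]]'; python3 - <<'E'
from sl import *
go([546.8,170,237],-90)
im=eyes.get_image('wrist'); np.savez('w14.npz',**im); cv2.imwrite('pics/w14.png',im['color'])
E
python3 kh.py w14.npz
```

```text
clock: 15.82
position: [0.5546, 0.0716, 0.236]
ee_rot: [0.477, 0.522, 0.477, -0.522]
contact_force: [0.4, 0.5, -2.0]
width: 0.0252
clock: 16.32
position: [0.5506, 0.17, 0.2359]
ee_rot: [-0.478, -0.521, -0.477, 0.522]
contact_force: [0.2, -0.3, -2.6]
width: 0.0253
t 16.32 p [550.6 170.  235.9] F [ 0.2 -0.3 -2.6] M [-0.04  0.05 -0.01] w 25.3
q [ 1.790e-01  2.760e-01  1.494e+00 -1.000e-03  1.373e+00  1.838e+00]
shift [-0.11 -0.38  0.04] turn [-5.  0.  0.] yaw now -95.0
collar pts 3211 mean x 18.864817479889403 normal tool [ 1.     -0.0015 -0.0036] tilt deg about z -0.0844882216207022 about y -0.20766897041102075
collar centre tool y,z [ 1.11226427 -0.99642133] res 0.4877912202507945
collar top along tool x at centre 18.844711538781667 -> blade tip at tool x 85.84471153878167
tip tool [85.84419861  1.01346691 -1.23926253] world [551.8 170.2 150.2]
```

View pics/w14.png

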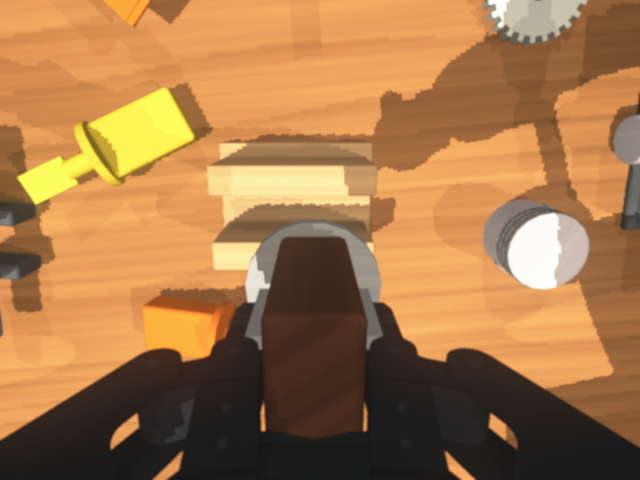

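```bash
python3 - <<'E'
from h import *
im=dict(np.load('w14.npz')); W=cloud(im); v,u=np.mgrid[0:480,0:640]
z=W[...,2]
for nm,b in [('far',(205,380,160,198)),('near',(205,245,232,275))]:
    m=(abs(z-.080)<.003)&(u>=b[0])&(u<b[1])&(v>=b[2])&(v<b[3])
    Q=(W[m][:,:2]*1000).astype(np.float32); r=cv2.minAreaRect(Q); print(nm,len(Q),r,np.median(W[m][:,2]))
E
```

```text
far 5226 ((576.6973876953125, 182.98683166503906), (119.81861877441406, 21.618162155151367), 85.00978088378906) 0.07980199055533657
near 923 ((525.2925415039062, 235.37806701660156), (24.670366287231445, 22.125612258911133), 85.5338134765625) 0.07972639812752569
```

```bash
python3 -m crank '[[0.5,-0.45,0,0,0,0,2],[3,-0.45,0,0,0,0,2],[5.5,-0.45,0,0,0,0,2],[5.5,-0.45,0,0,0,0,2]]'; python3 - <<'E'
from h import *
st(); im=eyes.get_image('wrist'); np.savez('w15.npz',**im); cv2.imwrite('pics/w15.png',im['color'])
E
python3 kh.py w15.npz
```

```text
clock: 16.88
position: [0.5444, 0.1688, 0.1792]
ee_rot: [-0.476, -0.52, -0.478, 0.524]
contact_force: [0.3, 0.5, -3.2]
width: 0.0247
t 16.88 p [544.4 168.8 179.2] F [ 0.3  0.5 -3.2] M [ 0.01 -0.02 -0.03] w 24.7
q [ 0.179  0.305  1.596 -0.     1.246  1.84 ]
collar pts 3243 mean x 20.32211928411554 normal tool [ 1.     -0.0037 -0.0012] tilt deg about z -0.20970922633901834 about y -0.06815358793870008
collar centre tool y,z [0.09361455 0.32462055] res 0.3246808703326848
collar top along tool x at centre 20.272101916833677 -> blade tip at tool x 87.27210191683368
tip tool [87.27160574 -0.15161254  0.2449243 ] world [545.3 169.   93.4]
```

View pics/w15.png

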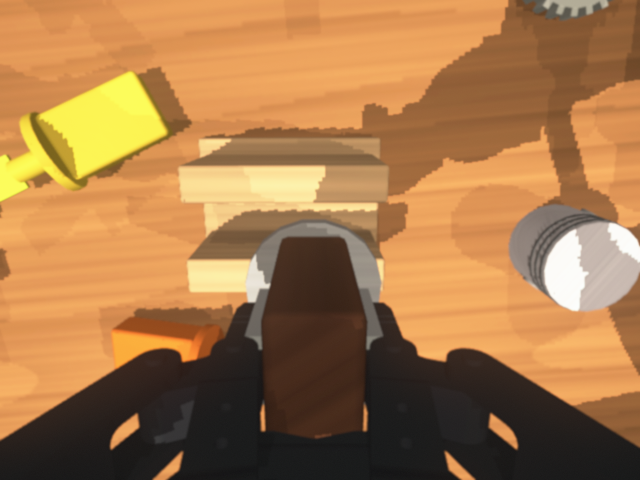

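```bash
python3 -m crank '[[2,0.15,0,0,0,0,2],[4.5,0.15,0,0,0,0,2],[6,0.15,0,0,0,0,2],[6.8,0.15,0,0,0,0,2],[6.8,0.15,0,0,0,0,2]]'; python3 - <<'E'
from h import *
st(); im=eyes.get_image('wrist'); np.savez('w16.npz',**im); cv2.imwrite('pics/w16.png',im['color'])
E
python3 kh.py w16.npz
```

```text
clock: 17.55
position: [0.5479, 0.1702, 0.1134]
ee_rot: [0.477, 0.522, 0.477, -0.522]
contact_force: [0.1, 0.2, -1.9]
width: 0.0246
t 17.55 p [547.9 170.2 113.4] F [ 0.1  0.2 -1.9] M [ 0.03  0.01 -0.02] w 24.6
q [0.18  0.363 1.687 0.    1.092 1.84 ]
collar pts 3292 mean x 19.254255019553355 normal tool [ 1.0e+00 -3.0e-04 -2.7e-03] tilt deg about z -0.017974681032805976 about y -0.15239003357603906
collar centre tool y,z [ 0.97199976 -0.02474265] res 0.35890331343792264
collar top along tool x at centre 19.249656184528575 -> blade tip at tool x 86.24965618452858
tip tool [86.24941591  0.95098077 -0.20294286] world [549.3 170.4  27.6]
```

View pics/w16.png

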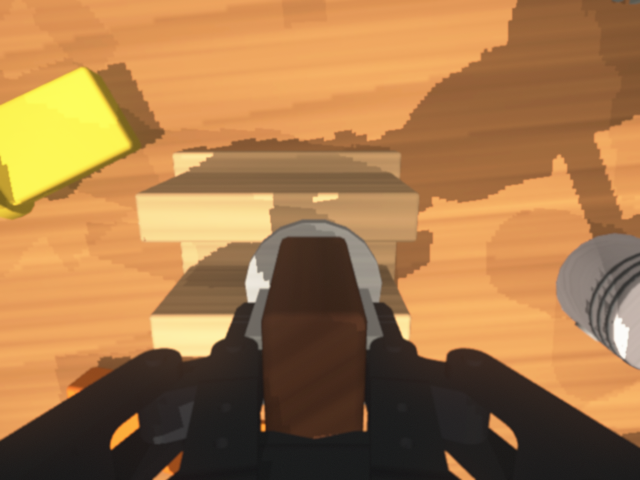

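The blade is in the gap, with the collar at (315,260) about 7 mm above the rails. I lower the rest of the way.

```bash
python3 -m crank '[[0.3,-0.1,0,0,0,0,2],[0.6,-0.1,0,0,0,0,2],[0.7,-0.1,0,0,0,0,2],[0.7,-0.1,0,0,0,0,2]]'; python3 -c "
from h import *
st()"
```

```text
clock: 18.1
position: [0.5467, 0.1703, 0.1063]
ee_rot: [-0.477, -0.522, -0.477, 0.522]
contact_force: [-0.5, 0.2, -2.8]
width: 0.0251
t 18.1 p [546.7 170.3 106.3] F [-0.5  0.2 -2.8] M [-0.03  0.02 -0.02] w 25.1
q [0.18  0.368 1.698 0.    1.075 1.84 ]
```

```bash
python3 -m crank '[[0.1,0,0,0,0,0,2],[0.2,0,0,0,0,0,2],[0.2,0,0,0,0,0,2]]'; python3 -c "
from h import *
st()"
```

```text
clock: 18.48
position: [0.547, 0.1704, 0.1057]
ee_rot: [0.478, 0.522, 0.477, -0.521]
contact_force: [-0.8, -0.5, 6.1]
width: 0.0248
t 18.48 p [547.  170.4 105.7] F [-0.8 -0.5  6.1] M [-0.12  0.52  0.01] w 24.8
q [0.181 0.369 1.699 0.    1.072 1.84 ]
```

The collar rests on the rails, with the contact now pushing up 6 N. I release gently.

```bash
python3 -m crank '[[-0.1,0,0,0,0,0,3],[-0.1,0,0,0,0,0,4],[-0.1,0,0,0,0,0,5.5],[-0.1,0,0,0,0,0,5.5],[-0.1,0,0,0,0,0,5.5]]' 20; python3 - <<'E'
from h import *
st(); im=eyes.get_image('wrist'); np.savez('w17.npz',**im); cv2.imwrite('pics/w17.png',im['color'])
E
```

```text
clock: 19.1
position: [0.5467, 0.1703, 0.1052]
ee_rot: [-0.477, -0.522, -0.477, 0.522]
contact_force: [0.1, 0.2, 0.1]
width: 0.0549
t 19.1 p [546.7 170.3 105.2] F [0.1 0.2 0.1] M [-0.01 -0.02  0.02] w 54.9
q [0.18  0.37  1.7   0.    1.073 1.84 ]
```

View pics/w17.png

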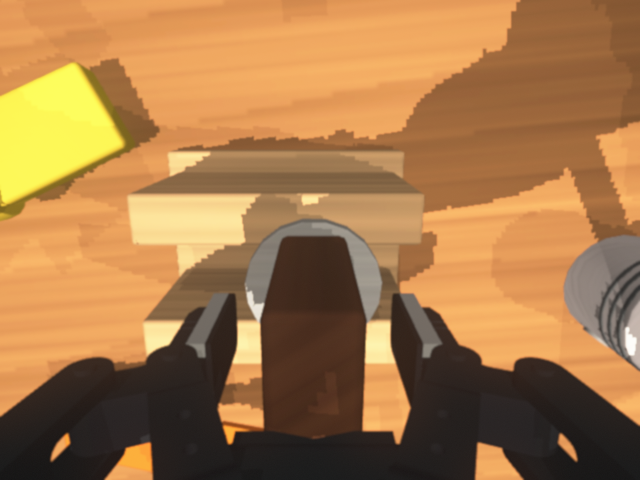

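The fingers are clear on both sides of the handle and the key hangs upright. I withdraw upward.

```bash
python3 -m crank '[[-2,0,0,0,0,0,5.5],[-6,0,0,0,0,0,5.5],[-11,0,0,0,0,0,5.5],[-16,0,0,0,0,0,5.5],[-16,0,0,0,0,0,5.5]]'; python3 -m crank '[[0,-4,0,0,0,0,5.5],[0,-9,0,0,0,0,5.5],[0,-14,0,0,0,0,5.5],[0,-18,0,0,0,0,5.5],[0,-18,0,0,0,0,5.5]]';  python3 - <<'E'
from h import *
st()
for n in ['top','scene','wrist']:
    im=eyes.get_image(n); np.savez(n+'9.npz',**im); cv2.imwrite(f'pics/{n}9.png',im['color'])
E
```

```text
clock: 19.77
position: [0.5492, 0.1708, 0.2702]
ee_rot: [0.479, 0.525, 0.475, -0.519]
contact_force: [0.7, 0.2, -0.9]
width: 0.055
clock: 20.4
position: [0.364, 0.1861, 0.2646]
ee_rot: [-0.477, -0.521, -0.478, 0.522]
contact_force: [0.2, 0.2, 0.2]
width: 0.0554
t 20.4 p [364.  186.1 264.6] F [0.2 0.2 0.2] M [-0.01 -0.05  0.03] w 55.4
q [0.302 0.002 1.755 0.    1.387 1.96 ]
```

View pics/top9.png

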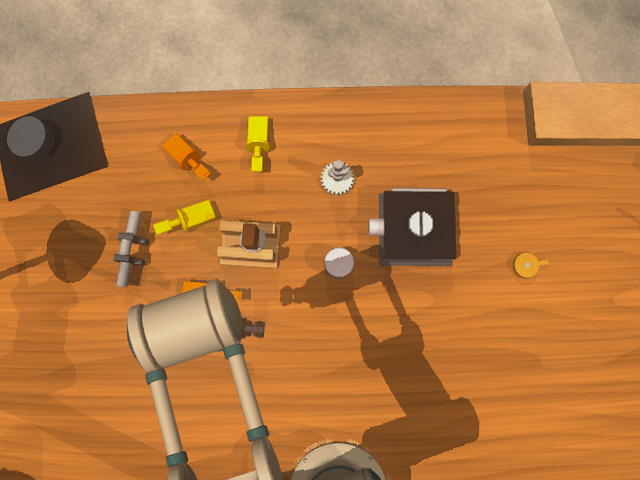

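View pics/scene9.png

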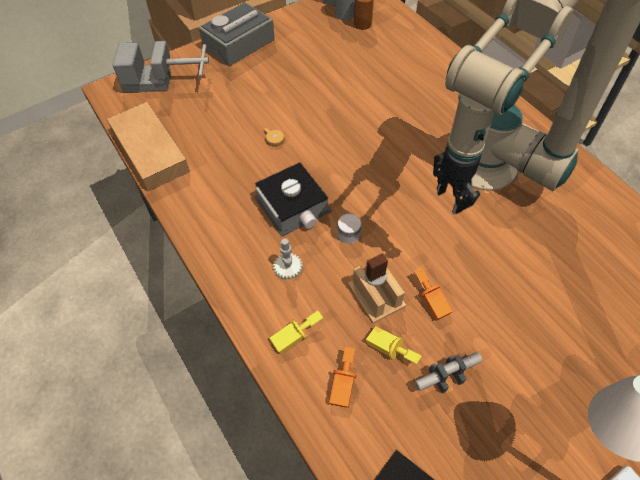

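View pics/wrist9.png

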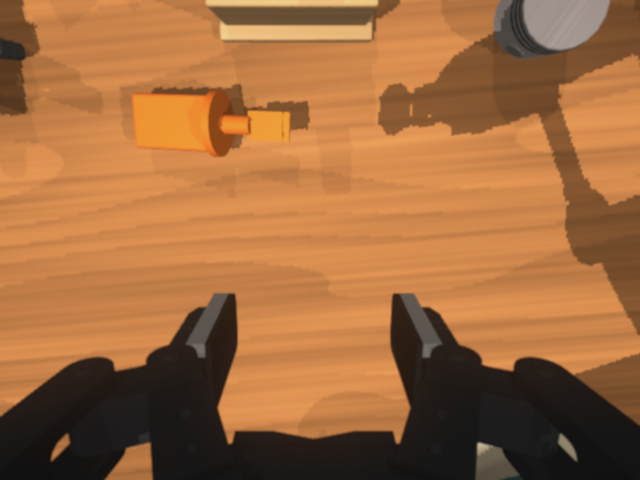

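Last checks on the numbers: key pose, lock slot and bystanders.

```bash
python3 - <<'E'
from h import *
im=dict(np.load('top9.npz')); W=cloud(im); W0=np.load('W.npy'); c=im['color'].astype(int)
v,u=np.mgrid[0:480,0:640]
def b(a): return (u>=a[0])&(u<a[1])&(v>=a[2])&(v<a[3])
m=b((235,275,215,262))&(W[...,2]>.145); Q=(W[m][:,:2]*1000).astype(np.float32); r=cv2.minAreaRect(Q); print('handle',r,'z',np.median(W[m][:,2]))
P=W[m]; k=abs(P[:,2]-np.median(P[:,2]))<.004; P=P[k]; n=np.linalg.svd(P-P.mean(0),full_matrices=False)[2][2]; print('top face tilt',np.arccos(abs(n[2])))
m=b((235,270,220,262))&(abs(W[...,2]-.087)<.003); print('collar z',np.median(W[m][:,2]))
# rest local
mid=np.array([548.8,185.4]); a=np.radians(85.0); yy=np.array([np.cos(a),np.sin(a)]); xx=np.array([yy[1],-yy[0]])
d=np.array(r[0])-mid; print('key in rest x,y mm',d@xx,d@yy)
m=b((395,450,195,255))&(c.max(2)<70)&(W[...,2]>.05); P=W[m]; n=np.linalg.svd(P-P.mean(0),full_matrices=False)[2][2]; print('cover z',np.median(P[:,2]),'tilt',np.arccos(abs(n[2])))
h=b((405,437,207,241))&(c.min(2)>110); ct=W[h][:,:2].mean(0)
s=b((405,437,207,241))&(W[...,2]>.07)&(np.hypot(*(W[...,:2]-ct).transpose(2,0,1))<.021); g=np.clip(170-c.min(2),0,None)*s
X=W[...,:2][s]*1000; w=g[s].astype(float); mu=(w[:,None]*X).sum(0)/w.sum(); C=((X-mu)*w[:,None]).T@(X-mu); e=np.linalg.eigh(C)[1][:,1]; print('slot ang',(np.degrees(np.arctan2(e[1],e[0]))+90)%180-90)
im0=dict(np.load('top0.npz'))
for nm,a in [('cam',(315,360,155,200)),('crank',(112,150,205,290)),('piston',(320,358,245,282)),('float',(508,550,248,282))]:
    r=[]
    for w in (W0,W):
        k=b(a)&(w[...,2]>.01); r.append(np.median(w[k],0)*1000)
    print(nm,np.round(r[1]-r[0],1))
E
```

```text
handle ((549.1761474609375, 170.60623168945312), (26.595041275024414, 44.9219856262207), 84.65821075439453) z 0.1561630463270054
top face tilt 0.0062921657227820735
collar z 0.08663221483722694
key in rest x,y mm 1.6640779714291358 -14.704690144423825
cover z 0.0673759508509012 tilt 0.0036064900079290554
slot ang -90.0
cam [-0.2 -0.2 -0.4]
crank [-0.4 -0.2  0.3]
piston [ 0.2 -0.1  0.2]
float [ 0.4 -0.1  0.2]<stdin>:14: RuntimeWarning: invalid value encountered in divide
```

```bash
python3 - <<'E'
from h import *
im=dict(np.load('top9.npz')); W=cloud(im); g=im['color'].min(2).astype(float)
X=[]
for r in range(215,233):
    k=np.arange(415,428); w=np.clip(np.percentile(g[r,k],80)-g[r,k],0,None); w[w<15]=0
    if w.sum()>0: X.append([r,(w*k).sum()/w.sum()])
X=np.array(X); P=[]
for r,uc in X: i=int(uc);f=uc-i; P.append(W[int(r),i,:2]*(1-f)+W[int(r),i+1,:2]*f)
P=np.array(P)*1000; p=np.polyfit(P[:,0],P[:,1],1); print('slot ang',np.degrees(np.arctan(p[0])),'n',len(P),'res',np.std(P[:,1]-np.polyval(p,P[:,0])))
E
```

```text
slot ang -1.967529829584052 n 18 res 0.4406429277700226
```

```bash
python3 -c "
from h import *
st(); print(manip.sign_off())"
```

```text
t 20.55 p [368.1 186.3 265. ] F [ 0.1 -0.  -1.3] M [-0.01  0.03 -0.06] w 55.3
q [ 0.3    0.006  1.75  -0.     1.385  1.96 ]
the job is handed in; nothing more can be done
None
```

I pushed the cover shut and took the dark-handled key from its rest. With its blade fully down in the slot I turned the lock clockwise to its stop, then hung the key back in the rest. I handed the job in at about 20.6 s; it reports no verdict.

| Last check | Measured | Limit or target |
|---|---|---|
| Cover tilt | 0.004 rad | below 0.04 rad |
| Lock slot direction | −2.0° (seated −1.8°), so lock about 1.57 rad | above 1.45 rad |
| Torque at the stop | 0.24 N m, up from about 0.06 N m | – |
| Key off the gap's middle line | 1.7 mm | 12 mm |
| Key from the rest's middle, along the rails | 15 mm | 55 mm |
| Key tilt | 0.006 rad | 0.1 rad |
| Collar top | 86.6 mm above the counter | 87 mm if on the rails |
| Camshaft, crankshaft, piston, float | moved under 1 mm | 30 mm |

- **Noisy readings:** the TCP position wandered by 2–3 mm, so I set the slot fit and the hang from the wrist camera instead.
- **One check failed at first:** my first slot-angle script on the final top image gave an invalid result. A corrected fit on the same image gave the −2.0° above.
- **Look-alikes:** the orange and yellow keys fell over early in the run, before I reached the key. I did not touch them.

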